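Load the paint shaker

TASK

Slide the orange paint tin along the shaker's sprung deck, gently and without lifting or tipping it, until it drops flat into the round pocket. Then swing the clamp bar with the red grip fully down over the tin and let go. Leave the jars and the mug where they are.

Things in the scene. Friction and masses are not known exactly. Their poses are not given: they have to be found in the camera images.
- tin_centre (a point): round paint tin, 94 mm diameter, 45 mm high, 0.3 to 0.55 kg, steel with an orange band and a yellow ring on top; too wide for most grippers, to be pushed. This point is its centre, half-way up (22.5 mm above its underside); z is its axis, x and y turn with it. It starts standing on the -y half of the deck. It slides rather than tips when pushed low, within 25 mm of the deck
- deck: the shaker's aluminium deck, 220 mm (its x) by 360 mm (its y), 16 mm thick; origin at the centre of its underside, axes along its sides, z up; top face 16 mm above the origin, about 50 mm above the bench. The pocket lies towards +y. It floats on springs (150 N/m) along its own y: it is dragged along by up to 18 mm when the tin is pushed over it or pushed against the pocket's wall, where it meets a hard stop, and it springs back when let go. It does not move along its x
- pocket (a point): centre of the floor of the round pocket in the deck, 99 mm wide (2.5 mm play all round the tin), 10 mm deep; it moves with the deck, axes as the deck's. The pocket has no fence: a tin that is more than about 2 mm off line slides over it without dropping. Seated, the tin's centre is 22.5 mm above this point and its top stands 35 mm above the deck
- clamp (a joint): angle of the clamp bar: 0 = level, down on a seated tin; about 1.95 to 2.35 rad = open, leaning back away from the pocket (hard stop at 2.5); stiff hinge, stays where it is left (about 0.25 N m, 1 to 3 N at the grip). Over an unseated tin it cannot go below about 0.1
- clamp_pivot (a point): hinge axis of the clamp bar at the deck's +y end, 50 mm above the deck's top; the axis runs along the deck's x. At angle q the grip lies 148 mm away, cos(q) of that towards the deck's -y and sin(q) of that up. Axes as the deck's
- clamp_grip (a point): middle of the red grip at the free end of the clamp bar, 22 mm wide (along the deck's x), 36 mm long along the bar, 16 mm thick; its x is along the deck's x. Can be pinched on its 22 mm sides from above. Closed, it stands 50 mm above the deck, over the deck beyond the seated tin's edge
- deck_jar: small jar (28 mm wide, 45 mm tall, green cap) standing on the deck beside the tin's path; origin at the centre of its underside
- jar_white: paint jar with white cap (42 mm wide, 55 mm tall) on the bench at the right; origin at the centre of its underside
- jar_black: paint jar with black cap (42 mm wide, 55 mm tall) on the bench at the right; origin at the centre of its underside
- jar_red: paint jar with red cap (42 mm wide, 55 mm tall) on the bench at the right; origin at the centre of its underside
- mug: blue mug, rim 76 mm wide, 85 mm tall; origin at the centre of its underside
Mind the look-alikes: they are no part of the job. Leave any pink look-alike of the part that bears tin_centre alone.

How it is judged:
By the outcome, as a careful person would: the job done as asked, in the order asked, and still so for the second after the job is handed in, with the robot touching nothing.
It also fails if it takes over 72 s, if anything falls off the work surface, if the arm or the gripper's body presses on something with over 40 N, if the wrist force passes 120 N, or if a joint passes its speed limit or range.

ROBOT

A 6-joint arm with a two-finger parallel gripper is mounted at the origin on the work surface. World frame = base frame: x ahead of the robot, y to its left, z up, the work surface at z = 0. Lengths are in m, angles in degrees, forces in N, time in s.
With the tool pointing down it reaches from about 0.3 to 0.75 m from the base axis. Payload 8.5 kg.
Tool frame: the origin (TCP) lies at the very end of the fingers, on their centre line; the grasp point (between the pads) lies 19 mm behind it; z points along the fingers, y is the direction in which the jaws open and shut (so a half turn about z gives the same grasp; the last joint's range is limited). The gripper opens to 85 mm and grips with 20 to 120 N. Pads are 22 mm wide; open, the fingers measure 114 mm over their backs; the gripper's body (76 mm by 85 mm) begins 54 mm behind the grasp point. The pads swing forward as they close: fully open they stand 13 mm farther back than shut.
Start: joints at [-83.669, 21.807, 74.336, -0, 83.858, -12.336], TCP at [0.176, -0.521, 0.231] pointing down, gripper open.
Joint ranges: [-178.18, 178.18], [-50.72, 133.34], [12.68, 142.11], [-81.47, 261.47], [9.98, 163.14], [-165.26, 165.26]. Speed limits (degrees/s): [136.94, 136.94, 180, 180, 180, 180].

INTERFACE

Orientations are given as a 3x3 rotation matrix whose columns are the frame's x, y, z axes.
In Python, from rig import env, vision, close_job, spotter gives the robot as it stands. The module is installed in compiled form; this text tells all that it offers.
- The arm moves only by the tool jog_arm, never from a script. Its argument "plan" is a list that holds one entry, the list of rows, each a list of 6 numbers: the shift along the tool's x, y, z in units of 40 mm (1.0 is 40 mm), then the turn, a rotation vector about the tool's x, y, z in units of 0.15 rad (1.0 is 0.15 rad). A call has 1 to 10 rows; each row shifts and turns the commanded pose from where the row before left it, along the tool's axes as they then stand; what a row does not reach is not made up. A row lasts 1/10 s, in which the tool goes at most 50 mm and 8.59 degrees, less where a joint would pass 70% of its speed; a pose out of reach is approached as far as the arm can. A call with a number of a shift or a turn outside -1 to 1 is refused whole. A call with a gripper value outside its range is refused whole. "grip" is the opening, from -1 (shut) to 1 (fully open), set as the call begins (left out, the last holds). The fingers move at their own pace and stop on an object; "squeeze" is the grip in N (left out, the last holds). Time passes only in rows, so rows that do not move let the fingers close. It gives the time, the measured TCP pose, the force and the opening at its end, in the units of the state.
- env.observe(): the state, without advancing time (a new reading comes with each control period).
- vision.get_image(name): name is "scene" or "side" or "wrist"; returns (picture, depth): 480x640x3 uint8, red, green, blue; 480x640 float32, m along the optical axis (not along the pixel's ray), 0 where there is no reading.
- vision.camera_info(name): a dict with "fx", "fy", "cx", "cy" (pixels), "rvec" (rotation vector, rad) and "tvec" (3), from world to camera coordinates, as OpenCV has them. Camera axes: x right, y down, z forward; pixel columns grow to the right and rows downward; lengths in m; the calibration is good to about 2 mm. A picture is of the moment at which its call begins: read the wrist's pose just before it. camera_info takes no time and is no camera call; for the wrist camera it gives the pose at the moment of the call.
- close_job(): hands the job in, once; it reports no verdict.
Trained networks look in the newest picture that a camera, given by its name, has taken for a name from the list of things; names that differ only in an ending like _2 or _b are one class to them, and where a whole thing is asked for, a point or a joint stands for the part that bears it (a point fixed in the world has none). Each returns a list of dicts, best first, with "score" (0 to 1); they miss things now and then, are a little off and sometimes report something else, mostly with a low value. They report only what shows in the picture. A call takes as long as a camera call. They do not tell look-alikes from the thing itself.
- spotter.trace(camera, query): "pixels" (480x640 bool, what is visible of it) and "rect" ([left, top, right, bottom] in pixels, round what is visible of it).
The state is a dict: "time_s": time; "q": joint angles; "qvel": joint speeds; "joint_efforts": joint torques, N m; "position": TCP position; "tool_rot": TCP orientation; "ft_force": force on the tool from outside, world axes, zero at the start; "wrist_torque": the same for the moment, N m; "grip_width": finger opening in m.
Only numpy, scipy, OpenCV 4.12 (cv2) and the standard library are available. Lean on these libraries where they do the work, as an engineer would, in place of code of your own. Each camera call takes 0.05 s, during which the arm holds its last target.

## Working session

There is one attempt and no reset: what is moved stays moved. The work goes in short steps, Python scripts to look and compute and a tool call to move; the robot and the scene stay as the last step left them, time stands still between calls to the robot, and variables do not carry over. Pictures are saved under pics/ and viewed, and the job is handed in when it is done.

Besides the shell and the picture viewer there is one more tool, called by a JSON object that holds its "fn" and its "kwargs". jog_arm: Moves the arm, as the interface text tells. Its arguments: {"type":"object","properties":{"plan":{"type":"array"},"grip":{"type":"number"},"squeeze":{"type":"number"}},"required":["plan"]}

```bash
ls; mkdir -p pics; python3 - <<'E'
from rig import env, vision
import cv2, numpy as np
s=env.observe()
print({k:(np.round(v,3).tolist() if not isinstance(v,float) else v) for k,v in s.items()})
for n in ["scene","side","wrist"]:
    im,d=vision.get_image(n)
    cv2.imwrite(f"pics/{n}0.png",im[:,:,::-1]); np.save(f"{n}0.npy",d)
    print(n,vision.camera_info(n))
E
```

```text
pics
{'time_s': 0.0, 'q': [-83.669, 21.841, 74.387, -0.0, 83.856, -12.338], 'qvel': [0.126, 0.035, -0.041, 0.114, -0.024, -0.044], 'joint_efforts': [0.002, -44.846, -23.128, -0.0, 0.005, 0.0], 'position': [0.176, -0.521, 0.231], 'tool_rot': [[0.947, 0.32, -0.0], [0.32, -0.947, 0.001], [0.0, -0.001, -1.0]], 'ft_force': [0.567, 0.52, 0.105], 'wrist_torque': [-0.023, 0.035, -0.015], 'grip_width': 0.08553371450939899}
scene {'fx': 508.89466368411433, 'fy': 508.89466368411433, 'cx': 317.39673367875866, 'cy': 247.20618004178527, 'rvec': array([ 2.08831387,  1.05064756, -0.49295279]), 'tvec': array([-0.25453902, -0.16763818,  1.65680327])}
side {'fx': 593.3078151679467, 'fy': 593.3078151679467, 'cx': 317.1116982348242, 'cy': 235.08648870735286, 'rvec': array([ 1.06127566, -2.53518604,  0.88817018]), 'tvec': array([0.30692794, 0.31380868, 1.58444255])}
wrist {'fx': 361.55341653019656, 'fy': 361.55341653019656, 'cx': 319.5837744614416, 'cy': 243.50592861720233, 'rvec': array([-2.32886647,  1.66972468,  0.27470099]), 'tvec': array([-0.55059711, -0.04326394,  0.3804422 ])}
```

View pics/scene0.png

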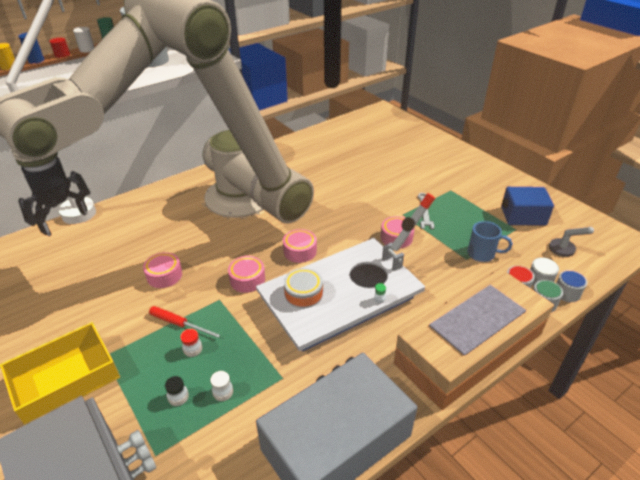

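View pics/side0.png

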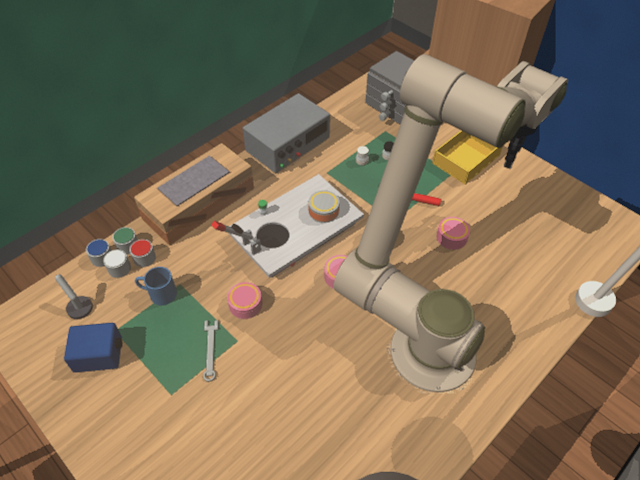

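View pics/wrist0.png

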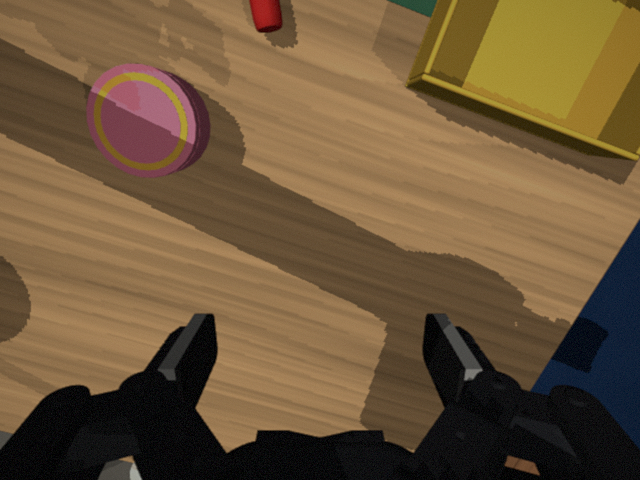

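The orange tin on the deck is at scene (303,287) and side (323,206). Pink look-alikes stand on the bench at scene (163,270), (247,273), (300,246) and (397,232). By the description (orange band, on the deck), I choose (303,287). Next I'll check the crop and do a coarse localisation.

```bash
cat > h.py <<'E'
import numpy as np, cv2
from rig import env, vision, spotter
def cam(n):
    c=vision.camera_info(n); R,_=cv2.Rodrigues(np.array(c['rvec'])); return c,R,np.array(c['tvec'])
def plane(C,uv,z):
    c,R,t=C; uv=np.atleast_2d(uv).astype(float)
    r=np.c_[(uv[:,0]-c['cx'])/c['fx'],(uv[:,1]-c['cy'])/c['fy'],np.ones(len(uv))]@R
    o=-R.T@t; s=(z-o[2])/r[:,2]; return o+r*s[:,None]
def cloud(C,d):
    c,R,t=C; v,u=np.mgrid[0:480,0:640]
    p=np.stack([(u-c['cx'])/c['fx']*d,(v-c['cy'])/c['fy']*d,d],-1)
    P=(p-t)@R; P[d==0]=np.nan; return P
def proj(C,P):
    c,R,t=C; p=np.atleast_2d(P)@R.T+t
    return np.c_[c['fx']*p[:,0]/p[:,2]+c['cx'],c['fy']*p[:,1]/p[:,2]+c['cy']]
E
python3 - <<'E'
from h import *
a=cv2.imread("pics/scene0.png")[180:360,230:470]; b=cv2.imread("pics/side0.png")[150:300,190:390]
cv2.imwrite("pics/cropA.png",cv2.resize(a,None,fx=3.3,fy=3.3,interpolation=cv2.INTER_CUBIC)); cv2.imwrite("pics/cropB.png",cv2.resize(b,None,fx=4,fy=4,interpolation=cv2.INTER_CUBIC))
for n in ("scene","side"):
    C=cam(n);P=cloud(C,np.load(n+"0.npy"))
    L={"scene":dict(tin=(303,279),deck=(330,320),deck2=(400,285),pock=(368,275),jar=(380,288),grip=(428,200),mug=(485,240)),
       "side":dict(tin=(323,198),deck=(290,260),deck2=(300,195),pock=(272,236),jar=(263,204),grip=(217,226),mug=(158,285))}[n]
    for k,(u,v) in L.items(): print(n,k,P[v,u].round(4))
    if n=="scene": corners=[(260,288),(376,240),(423,288),(303,341)]
    else: corners=[(320,178),(364,213),(268,271),(226,231)]
    print(plane(C,corners,.05).round(4).tolist())
E
```

```text
scene tin [ 0.5214 -0.1088  0.0954]
scene deck [ 0.6327 -0.1115  0.0506]
scene deck2 [0.6457 0.0987 0.0492]
scene pock [0.5655 0.0628 0.0428]
scene jar [0.6543 0.0204 0.0937]
scene grip [0.5872 0.2251 0.2215]
scene mug [0.676  0.3756 0.0759]
[[0.4446, -0.1875, 0.05], [0.4789, 0.1655, 0.05], [0.688, 0.1364, 0.05], [0.6449, -0.1971, 0.05]]
side tin [ 0.5333 -0.1197  0.1009]
side deck [0.4643 0.0834 0.0457]
side deck2 [ 0.6272 -0.1116  0.0472]
side pock [0.5689 0.0598 0.0427]
side jar [0.6464 0.0225 0.0951]
side grip [0.5726 0.2346 0.2355]
side mug [0.6869 0.397  0.0075]
[[0.6338, -0.2072, 0.05], [0.4333, -0.1987, 0.05], [0.4775, 0.1565, 0.05], [0.6751, 0.1489, 0.05]]
```

View pics/cropA.png

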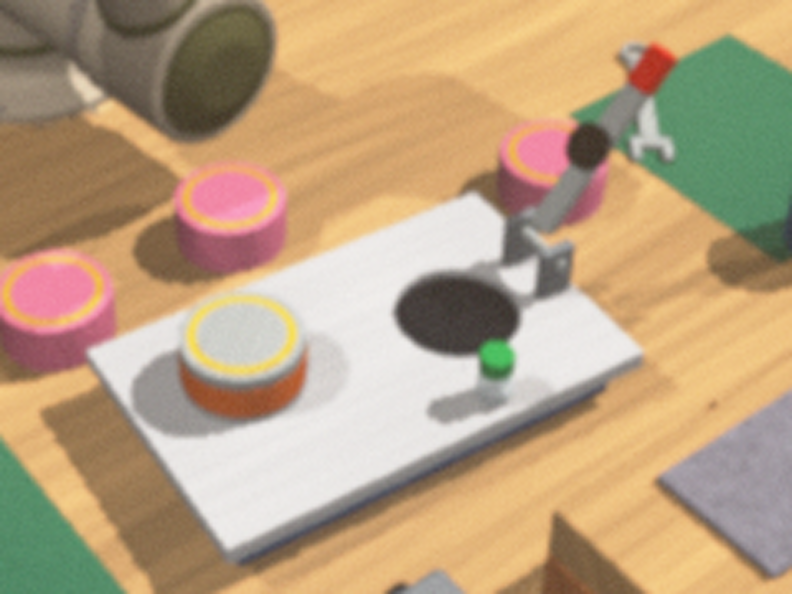

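View pics/cropB.png

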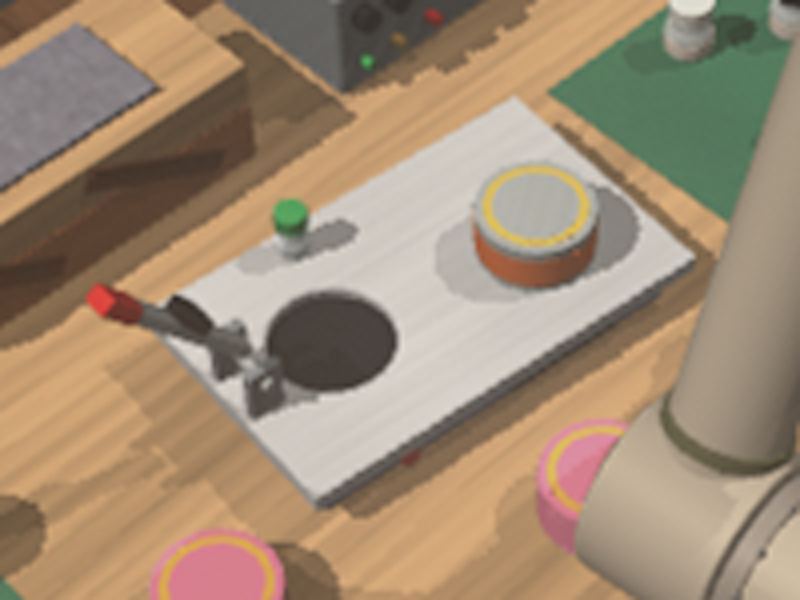

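The crop confirms it: orange band and yellow ring, standing on the deck at about (0.53,-0.115). Now the wrist camera geometry in the tool frame, and a refined deck, tin and pocket.

```bash
python3 - <<'E'
from h import *
s=env.observe(); T=np.array(s['tool_rot']);p=np.array(s['position'])
c,R,t=cam('wrist'); o=-R.T@t
print("cam in tool",(T.T@(o-p)).round(4)); print("cam axes in tool (cols)",(T.T@R.T).round(3))
# refine: deck
for n in ("scene","side"):
    C=cam(n);P=cloud(C,np.load(n+"0.npy")); im=cv2.imread(f"pics/{n}0.png")
    x,y,z=P[...,0],P[...,1],P[...,2]
    m=(x>.40)&(x<.72)&(y>-.25)&(y<.2)&(z>.035)&(z<.062)
    q=P[m][:,:2]; rect=cv2.minAreaRect(q[np.random.permutation(len(q))].astype(np.float32)); print(n,"deck",rect,np.median(z[m]))
    hsv=cv2.cvtColor(im,cv2.COLOR_BGR2HSV)
    dk=((hsv[...,2]<90)&m).astype(np.uint8)
    k,l,st,ce=cv2.connectedComponentsWithStats(dk); i=1+np.argmax(st[1:,4]);cs=cv2.findContours((l==i).astype(np.uint8),0,1)[0][0]
    e=cv2.fitEllipse(cs); print("pocket",st[i],e,plane(C,e[0],.048).round(4))
    mt=(x>.45)&(x<.62)&(y>-.2)&(y<-.03)&(z>.085)&(z<.105)
    dk=mt.astype(np.uint8);cs=max(cv2.findContours(dk,0,1)[0],key=len); e=cv2.fitEllipse(cs); print("tin",e,plane(C,e[0],.095).round(4))
E
```

```text
cam in tool [ 0.0808  0.001  -0.1429]
cam axes in tool (cols) [[ 0.001 -0.948 -0.319]
 [ 1.     0.001  0.   ]
 [-0.    -0.319  0.948]]
scene deck ((0.5446416735649109, -0.02264973521232605), (0.36575591564178467, 0.25836631655693054), 84.23788452148438) 0.0494960588906023
pocket [351 264  36  23 607] ((367.89129638671875, 274.8694152832031), (21.327802658081055, 34.21980667114258), 92.31220245361328) [[0.5689 0.0592 0.048 ]]
tin ((302.994384765625, 283.0513000488281), (29.6959171295166, 38.77204513549805), 87.3852310180664) [[ 0.5324 -0.1165  0.095 ]]
side deck ((0.5566660165786743, -0.025972574949264526), (0.36671698093414307, 0.22825001180171967), 84.53349304199219) 0.05018777727917191
pocket [257 224  32  24 553] ((272.41070556640625, 235.2439727783203), (22.45969009399414, 30.436311721801758), 88.73220825195312) [[0.5668 0.0596 0.048 ]]
tin ((323.8452453613281, 202.9761505126953), (24.607187271118164, 30.663217544555664), 89.00169372558594) [[ 0.521  -0.1111  0.095 ]]
```

```bash
cat >> h.py <<'E'
from scipy.spatial.transform import Rotation as Ro
def toolR(ang,tilt=0):
    # tool x heading ang deg in world, z down; tilt>0: tip leads toward +x of tool (rotate about tool y)
    a=np.radians(ang); x=np.array([np.cos(a),np.sin(a),0]); z=np.array([0,0,-1.]); R=np.c_[x,np.cross(z,x),z]
    return R@Ro.from_rotvec([0,np.radians(tilt),0]).as_matrix()
def rows(p1,R1,n,p0=None,R0=None,dec=2):
    s=env.observe(); p=np.array(s['position']) if p0 is None else np.array(p0); R=np.array(s['tool_rot']) if R0 is None else R0
    w=Ro.from_matrix(R.T@R1).as_rotvec()/n; out=[]
    for i in range(n):
        d=(np.array(p1)-p)/(n-i); l=R.T@d/.04
        w=Ro.from_matrix(R.T@R1).as_rotvec()/(n-i)
        r=np.round(np.r_[l,w/.15],dec); out.append((r+0.).tolist())
        p=p+R@r[:3]*.04; R=R@Ro.from_rotvec(r[3:]*.15).as_matrix()
    print("end",p.round(4),"maxshift/mm",max(np.linalg.norm(r[:3])*40 for r in out)); print(out); return p,R
E
python3 - <<'E'
from h import *
rows([.53,-.06,.30],toolR(84.4),15)
E
```

```text
end [ 0.5301 -0.0598  0.3001] maxshift/mm 39.128506232668784
[[0.8, -0.54, -0.11, 0.0, 0.0, -0.51], [0.84, -0.48, -0.11, 0.0, 0.0, -0.51], [0.88, -0.41, -0.12, 0.0, 0.0, -0.51], [0.91, -0.34, -0.11, 0.0, 0.0, -0.51], [0.93, -0.27, -0.12, 0.0, 0.0, -0.51], [0.95, -0.2, -0.11, 0.0, 0.0, -0.51], [0.96, -0.13, -0.12, 0.0, 0.0, -0.51], [0.97, -0.05, -0.11, 0.0, 0.0, -0.51], [0.97, 0.02, -0.12, 0.0, 0.0, -0.51], [0.96, 0.1, -0.11, 0.0, 0.0, -0.51], [0.95, 0.17, -0.12, 0.0, 0.0, -0.51], [0.94, 0.24, -0.11, 0.0, 0.0, -0.51], [0.92, 0.31, -0.12, 0.0, 0.0, -0.51], [0.89, 0.38, -0.11, 0.0, 0.0, -0.51], [0.86, 0.45, -0.12, 0.0, -0.01, -0.51]]
```

{"fn": "jog_arm", "kwargs": {"plan": [[[0.8,-0.54,-0.11,0,0,-0.51],[0.84,-0.48,-0.11,0,0,-0.51],[0.88,-0.41,-0.12,0,0,-0.51],[0.91,-0.34,-0.11,0,0,-0.51],[0.93,-0.27,-0.12,0,0,-0.51],[0.95,-0.2,-0.11,0,0,-0.51],[0.96,-0.13,-0.12,0,0,-0.51],[0.97,-0.05,-0.11,0,0,-0.51]]], "grip": 1}}

```text
time_s: 0.95
position: [0.3655, -0.2735, 0.2679]
tool_rot: [[0.589, 0.808, -0.0], [0.808, -0.589, 0.0], [0.0, -0.0, -1.0]]
ft_force: [-0.0, 0.3, 0.4]
grip_width: 0.0856
```

{"fn": "jog_arm", "kwargs": {"plan": [[[0.97,0.02,-0.12,0,0,-0.51],[0.96,0.1,-0.11,0,0,-0.51],[0.95,0.17,-0.12,0,0,-0.51],[0.94,0.24,-0.11,0,0,-0.51],[0.92,0.31,-0.12,0,0,-0.51],[0.89,0.38,-0.11,0,0,-0.51],[0.86,0.45,-0.12,0,0,-0.51],[0,0,0,0,0,0],[0,0,0,0,0,0]]]}}

```text
time_s: 1.85
position: [0.5301, -0.0595, 0.2997]
tool_rot: [[0.096, 0.995, -0.001], [0.995, -0.096, 0.0], [-0.0, -0.001, -1.0]]
ft_force: [0.1, -0.9, 0.5]
grip_width: 0.0851
```

```bash
cat > snap.py <<'E'
from h import *
import sys
def snap(n,tag):
    C=cam(n); im,d=vision.get_image(n); cv2.imwrite(f"pics/{n}_{tag}.png",im[:,:,::-1]); np.save(f"{n}_{tag}.npy",d); np.savez(f"{n}_{tag}_cam.npz",R=C[1],t=C[2]); return C,im,d
if __name__=="__main__":
    for n in sys.argv[2:]: snap(n,sys.argv[1])
    s=env.observe(); print(s['time_s'],np.round(s['position'],4),np.round(s['ft_force'],2),np.round(s['tool_rot'],3).tolist(),s['grip_width'])
E
python3 snap.py 1 wrist
```

```text
1.9 [ 0.5297 -0.0602  0.2997] [-0.41  0.03 -0.73] [[0.098, 0.995, -0.001], [0.995, -0.098, 0.0], [-0.0, -0.001, -1.0]] 0.08515478123774063
```

View pics/wrist_1.png

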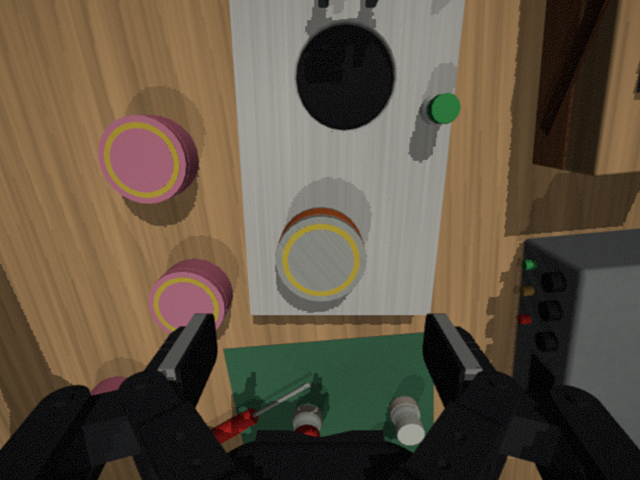

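The wrist view shows the pocket at (345,76), tin top at (321,260), deck jar at (445,108), and the pocket up-image as intended. Next, precise fits.

```bash
cat > meas.py <<'E'
from h import *
def load(n,tag):
    c=vision.camera_info(n); z=np.load(f"{n}_{tag}_cam.npz"); C=(c,z['R'],z['t'])
    return C,cv2.imread(f"pics/{n}_{tag}.png"),np.load(f"{n}_{tag}.npy")
def circ_fit(q):
    A=np.c_[2*q,np.ones(len(q))]; 
    keep=np.ones(len(q),bool)
    for _ in range(6):
        s=np.linalg.lstsq(A[keep],(q[keep]**2).sum(1),rcond=None)[0]; r=np.sqrt(s[2]+s[0]**2+s[1]**2)
        e=np.abs(np.linalg.norm(q-s[:2],axis=1)-r); keep=e<max(2.5*np.median(e[keep]),5e-4)
    return s[:2],r,keep.mean()
def ring(C,im,z,roi=None):   # yellow ring on the tin top: outer contour -> world
    h=cv2.cvtColor(im,cv2.COLOR_BGR2HSV); m=cv2.inRange(h,(20,90,90),(36,255,255))
    if roi: k=np.zeros_like(m); k[roi[1]:roi[3],roi[0]:roi[2]]=255; m&=k
    cs=max(cv2.findContours(m,cv2.RETR_EXTERNAL,cv2.CHAIN_APPROX_NONE)[0],key=len)[:,0]
    return circ_fit(plane(C,cs,z)[:,:2])
def pocket(C,im,z,roi):
    g=cv2.GaussianBlur(cv2.cvtColor(im,cv2.COLOR_BGR2GRAY),(3,3),0); m=(g<80).astype(np.uint8)*255
    k=np.zeros_like(m); k[roi[1]:roi[3],roi[0]:roi[2]]=255; m&=k
    cs=max(cv2.findContours(m,cv2.RETR_EXTERNAL,cv2.CHAIN_APPROX_NONE)[0],key=len)[:,0]
    return circ_fit(plane(C,cs,z)[:,:2])
E
python3 - <<'E'
from meas import *
C,im,d=load("wrist","1"); P=cloud(C,d)
print("deck z",[np.nanmedian(P[v-4:v+5,u-4:u+5,2]).round(4) for u,v in((265,150),(265,250),(400,220),(420,60))],"tin top",np.nanmedian(P[250:270,310:330,2]), "pocket floor",np.nanmedian(P[70:80,340:350,2]),"jar",np.nanmedian(P[105:111,442:448],axis=(0,1)))
for zt in (.095,): print("ring",ring(C,im,zt,(260,190,380,320)))
print("pocket",pocket(C,im,.05,(290,15,400,140)))
# tin mask by depth
m=((P[...,2]>.085)&(P[...,2]<.105)).astype(np.uint8); m[:190]=0;m[330:]=0;m[:,:260]=0;m[:,390:]=0
cs=max(cv2.findContours(m,0,1)[0],key=len)[:,0]; print("tin depth contour",circ_fit(plane(C,cs,.095)[:,:2]))
# deck long edges: subpixel by gradient in rows
g=cv2.cvtColor(im,cv2.COLOR_BGR2HSV)[...,1].astype(float)
L=[];Rr=[]
for v in range(100,300,4):
    r=cv2.GaussianBlur(g,(5,5),0)[v]; dr=np.gradient(r)
    L.append((225+np.argmin(dr[225:262]),v)); Rr.append((420+np.argmax(dr[420:470]),v))
for E in (L,Rr):
    w=plane(C,E,.05)[:,:2]; vx,vy,x0,y0=cv2.fitLine(w.astype(np.float32),cv2.DIST_HUBER,0,.01,.01).ravel(); print("edge",np.degrees(np.arctan2(vy,vx)),x0,y0, "x at y=0",x0-y0*vx/vy)
b=[]
for u in range(265,420,5):
    r=cv2.GaussianBlur(g,(5,5),0)[:,u]; b.append((u,305+np.argmax(np.gradient(r)[305:325])))
w=plane(C,b,.05)[:,:2]; vx,vy,x0,y0=cv2.fitLine(w.astype(np.float32),cv2.DIST_HUBER,0,.01,.01).ravel(); print("bottom",np.degrees(np.arctan2(vy,vx)),x0,y0)
E
```

```text
deck z [np.float64(0.0504), np.float64(0.0505), np.float64(0.0504), np.float64(0.0502)] tin top 0.09626943004153926 pocket floor 0.04069591686816018 jar [0.64982532 0.02224942 0.09553213]
ring (array([ 0.52477593, -0.1143165 ]), np.float64(0.039641653559085964), np.float64(1.0))
pocket (array([0.56574972, 0.06014286]), np.float64(0.0488520347970373), np.float64(0.7918088737201365))
tin depth contour (array([ 0.52491234, -0.11271087]), np.float64(0.04693853348350819), np.float64(0.8830188679245283))
edge 84.49425 0.445282 -0.039060887 x at y=0 0.4490471
edge 84.60976 0.6621089 -0.088180915 x at y=0 0.6704293
bottom -5.449004 0.5285805 -0.20413539
```

```bash
python3 - <<'E'
from h import *
p,R=rows([.5175,-.1890,.16],toolR(84.5,6),8)
p,R=rows([.5175,-.1890,.060],toolR(84.5,6),5,p,R)
E
```

```text
end [ 0.5174 -0.1889  0.1599] maxshift/mm 24.043294283437948
[[-0.4, 0.0, 0.44, 0.0, 0.09, 0.0], [-0.41, 0.0, 0.43, 0.0, 0.09, 0.0], [-0.42, 0.0, 0.43, 0.0, 0.09, 0.0], [-0.42, 0.0, 0.42, 0.0, 0.09, 0.0], [-0.43, 0.0, 0.41, 0.0, 0.08, 0.0], [-0.43, 0.0, 0.41, 0.0, 0.09, 0.0], [-0.44, 0.01, 0.4, 0.0, 0.08, -0.01], [-0.44, 0.0, 0.4, -0.01, 0.09, 0.0]]
end [ 0.5174 -0.1889  0.0602] maxshift/mm 20.143485299222675
[[-0.05, 0.0, 0.5, 0.0, 0.0, 0.0], [-0.05, 0.0, 0.5, 0.0, 0.0, 0.0], [-0.05, 0.0, 0.49, 0.0, 0.0, 0.0], [-0.06, 0.0, 0.5, 0.0, 0.0, 0.0], [-0.05, 0.0, 0.49, 0.0, 0.0, 0.0]]
```

{"fn": "jog_arm", "kwargs": {"plan": [[[-0.4,0,0.44,0,0.09,0],[-0.41,0,0.43,0,0.09,0],[-0.42,0,0.43,0,0.09,0],[-0.42,0,0.42,0,0.09,0],[-0.43,0,0.41,0,0.08,0],[-0.43,0,0.41,0,0.09,0],[-0.44,0,0.4,0,0.08,0],[-0.44,0,0.4,0,0.09,0],[0,0,0,0,0,0]]], "grip": 0.41}}

```text
time_s: 2.8
position: [0.5156, -0.1909, 0.1581]
tool_rot: [[0.102, 0.995, 0.007], [0.989, -0.102, 0.106], [0.107, -0.004, -0.994]]
ft_force: [-0.1, 0.5, 0.6]
grip_width: 0.0599
```

```bash
python3 snap.py 2 wrist
```

```text
2.85 [ 0.5163 -0.1899  0.1596] [-0.25  0.71  0.28] [[0.101, 0.995, 0.009], [0.989, -0.101, 0.105], [0.106, -0.002, -0.994]] 0.060201043430656194
```

View pics/wrist_2.png

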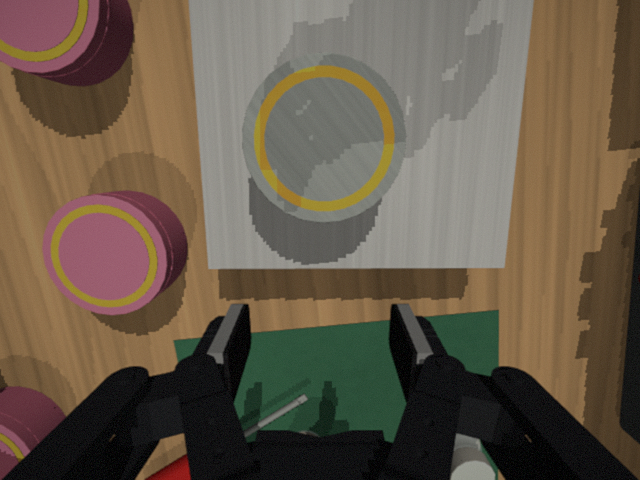

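The tin top is centred at (324,137), with the fingers straddling column 319 behind it. Descending now.

{"fn": "jog_arm", "kwargs": {"plan": [[[-0.05,0,0.5,0,0,0],[-0.05,0,0.5,0,0,0],[-0.05,0,0.49,0,0,0],[-0.05,0,0.5,0,0,0],[-0.05,0,0.49,0,0,0],[0,0,0,0,0,0],[0,0,0,0,0,0]]]}}

```text
time_s: 3.55
position: [0.5178, -0.1882, 0.0618]
tool_rot: [[0.097, 0.995, 0.011], [0.99, -0.097, 0.104], [0.104, 0.001, -0.995]]
ft_force: [-0.1, -0.5, 1.1]
grip_width: 0.0599
```

```bash
python3 snap.py 3 wrist side; python3 - <<'E'
from meas import *
C,im,d=load("wrist","3"); P=cloud(C,d)
s=env.observe(); T=np.array(s['tool_rot']);p=np.array(s['position'])
try: print(ring(C,im,.0955))
except Exception as e: print(e)
b=cv2.imread("pics/side_3.png")[130:280,210:410]
cv2.imwrite("pics/crop3.png",cv2.resize(b,None,fx=4,fy=4,interpolation=cv2.INTER_CUBIC))
E
```

```text
3.65 [ 0.5181 -0.1884  0.0621] [ 0.06 -0.72  0.24] [[0.097, 0.995, 0.012], [0.99, -0.097, 0.103], [0.104, 0.002, -0.995]] 0.06017319903896054
(array([ 0.52476714, -0.1139036 ]), np.float64(0.03989499772429541), np.float64(0.8652849740932642))
```

View pics/wrist_3.png

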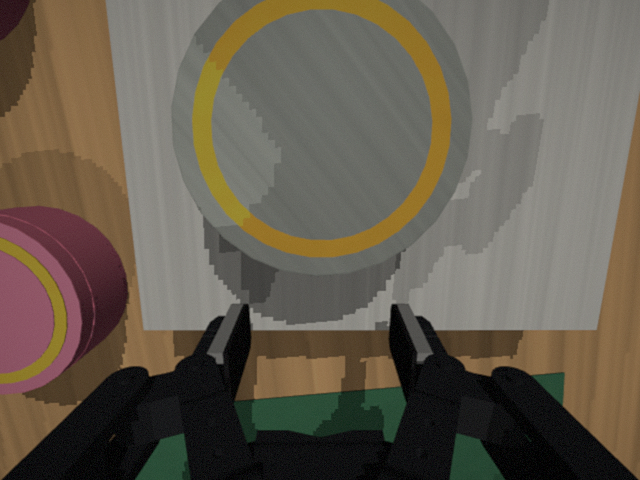

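View pics/crop3.png

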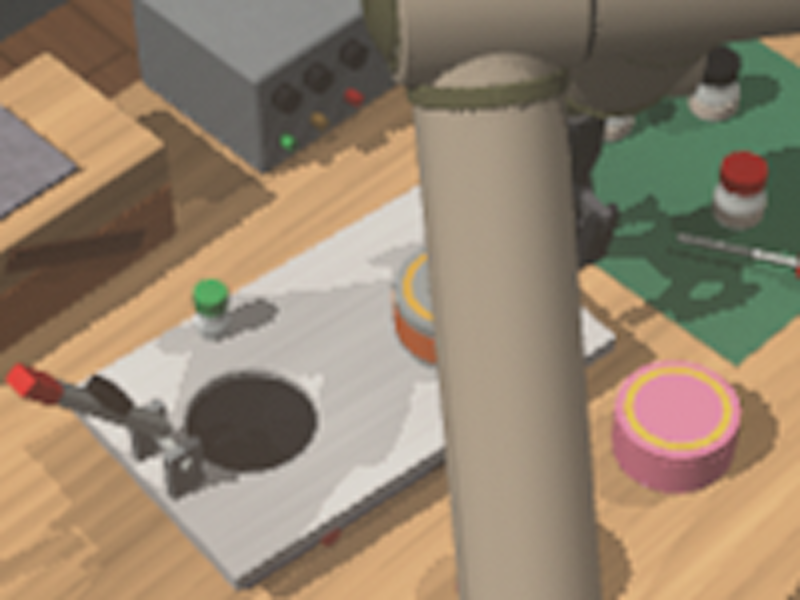

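{"fn": "jog_arm", "kwargs": {"plan": [[[0,0,0.06,0,0,0],[0,0,0.06,0,0,0],[0.075,0,0.008,0,0,0],[0.075,0,0.008,0,0,0],[0.075,0,0.008,0,0,0],[0.075,0,0.008,0,0,0],[0.075,0,0.008,0,0,0],[0.075,0,0.008,0,0,0],[0.075,0,0.008,0,0,0],[0.05,0,0.005,0,0,0]]]}}

```text
time_s: 4.65
position: [0.5199, -0.1643, 0.0558]
tool_rot: [[0.097, 0.995, 0.01], [0.99, -0.097, 0.104], [0.105, -0.0, -0.994]]
ft_force: [-0.2, 0.0, 0.3]
grip_width: 0.0602
```

```bash
python3 snap.py 4 wrist; cat > tin.py <<'E'
from meas import *
import sys
def rep(tag,zt=.0955):
    C,im,d=load("wrist",tag); c,r,k=ring(C,im,zt); s=env.observe(); T=np.array(s['tool_rot']);p=np.array(s['position'])
    pk=np.array([.5657,.0601]); ux=np.array([.9954,-.0958]);uy=np.array([.0958,.9954])
    f=lambda q:(np.array([ux@(q-pk),uy@(q-pk)])*1e3).round(1)
    print("tin",c.round(4),"r",r.round(4),k.round(2),"tin deckxy mm",f(c),"tcp deckxy",f(p[:2]),"z",p[2].round(4),"F",np.round(s['ft_force'],2))
if __name__=="__main__": rep(sys.argv[1])
E
python3 tin.py 4
```

```text
4.7 [ 0.5199 -0.1642  0.0558] [0.49 0.02 0.48] [[0.097, 0.995, 0.01], [0.99, -0.097, 0.104], [0.105, -0.0, -0.994]] 0.06013291151572148
tin [ 0.5248 -0.114 ] r 0.0399 1.0 tin deckxy mm [ -24.1 -177.2] tcp deckxy [ -24.1 -227.6] z 0.0558 F [0.49 0.02 0.48]
```

{"fn": "jog_arm", "kwargs": {"plan": [[[0.05,0,0.005,0,0,0],[0.05,0,0.005,0,0,0],[0.06,0,0.006,0,0,0],[0.06,0,0.006,0,0,0],[0.075,0,0.008,0,0,0],[0.075,0,0.008,0,0,0],[0.075,0,0.008,0,0,0],[0.075,0,0.008,0,0,0],[0.075,0,0.008,0,0,0],[0.075,0,0.008,0,0,0]]]}}

```text
time_s: 5.7
position: [0.5226, -0.1378, 0.0559]
tool_rot: [[0.097, 0.995, 0.01], [0.99, -0.097, 0.104], [0.104, 0.0, -0.995]]
ft_force: [-0.1, -3.2, 0.1]
grip_width: 0.0605
```

```bash
python3 snap.py 5 wrist; python3 tin.py 5
```

```text
5.75 [ 0.5225 -0.1372  0.0559] [-0.62 -1.99  0.45] [[0.096, 0.995, 0.01], [0.99, -0.097, 0.104], [0.105, -0.0, -0.994]] 0.06017892016116517
tin [ 0.5261 -0.094 ] r 0.0399 1.0 tin deckxy mm [ -24.7 -157.2] tcp deckxy [ -24.1 -200.5] z 0.0559 F [-0.62 -1.99  0.45]
```

View pics/wrist_5.png

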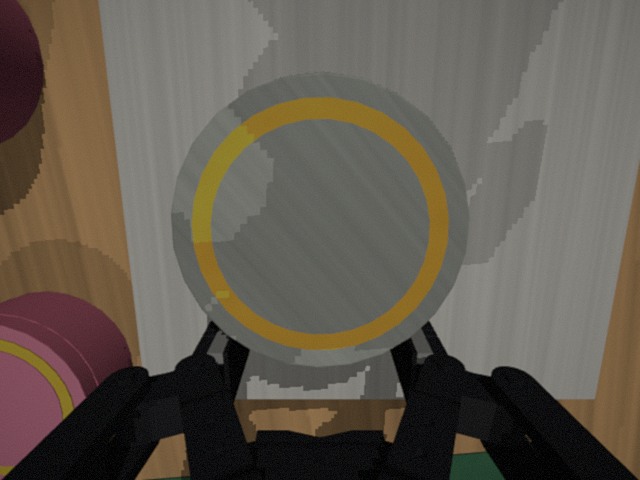

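{"fn": "jog_arm", "kwargs": {"plan": [[[0.075,0.019,0.008,0,0,0],[0.075,0.019,0.008,0,0,0],[0.075,0.019,0.008,0,0,0],[0.075,0.019,0.008,0,0,0],[0.075,0.019,0.008,0,0,0],[0.075,0.019,0.008,0,0,0],[0.075,0.019,0.008,0,0,0],[0.075,0.019,0.008,0,0,0],[0.075,0.019,0.008,0,0,0],[0.075,0.019,0.008,0,0,0]]]}}

```text
time_s: 6.75
position: [0.533, -0.1083, 0.0558]
tool_rot: [[0.097, 0.995, 0.01], [0.99, -0.097, 0.104], [0.105, -0.0, -0.994]]
ft_force: [-1.3, -2.8, -0.1]
grip_width: 0.0605
```

```bash
python3 snap.py 6 wrist; python3 tin.py 6
```

```text
6.8 [ 0.5331 -0.1079  0.0558] [-1.27 -1.81  0.82] [[0.097, 0.995, 0.01], [0.99, -0.097, 0.105], [0.105, -0.0, -0.994]] 0.060291791894491756
tin [ 0.5363 -0.0646] r 0.0399 1.0 tin deckxy mm [ -17.3 -126.9] tcp deckxy [ -16.3 -170.3] z 0.0558 F [-1.27 -1.81  0.82]
```

{"fn": "jog_arm", "kwargs": {"plan": [[[0.075,0.021,0.008,0,0,0],[0.075,0.021,0.008,0,0,0],[0.075,0.021,0.008,0,0,0],[0.075,0.021,0.008,0,0,0],[0.075,0.021,0.008,0,0,0],[0.075,0.021,0.008,0,0,0],[0.075,0.021,0.008,0,0,0],[0.075,0.021,0.008,0,0,0],[0.075,0.021,0.008,0,0,0],[0.075,0.021,0.008,0,0,0]]]}}

```text
time_s: 7.8
position: [0.5443, -0.0791, 0.0557]
tool_rot: [[0.097, 0.995, 0.01], [0.99, -0.097, 0.104], [0.105, -0.0, -0.994]]
ft_force: [-1.1, -2.6, 0.5]
grip_width: 0.0603
```

{"fn": "jog_arm", "kwargs": {"plan": [[[0.075,0.021,0.008,0,0,0],[0.075,0.021,0.008,0,0,0],[0.075,0.021,0.008,0,0,0],[0.075,0.021,0.008,0,0,0],[0.075,0.021,0.008,0,0,0],[0.075,0.021,0.008,0,0,0],[0.075,0.021,0.008,0,0,0],[0.075,0.021,0.008,0,0,0]]]}}

```text
time_s: 8.6
position: [0.5534, -0.0558, 0.0557]
tool_rot: [[0.097, 0.995, 0.01], [0.99, -0.097, 0.104], [0.105, 0.0, -0.994]]
ft_force: [-1.1, -4.1, 1.5]
grip_width: 0.0602
```

```bash
python3 snap.py 7 wrist; python3 tin.py 7
```

```text
8.65 [ 0.5535 -0.0553  0.0557] [-0.9  -3.14  0.82] [[0.097, 0.995, 0.01], [0.99, -0.097, 0.105], [0.105, 0.0, -0.994]] 0.06036544286910582
tin [ 0.5566 -0.0121] r 0.0399 0.99 tin deckxy mm [ -2.1 -72.7] tcp deckxy [  -1.1 -116.1] z 0.0557 F [-0.9  -3.14  0.82]
```

View pics/wrist_7.png

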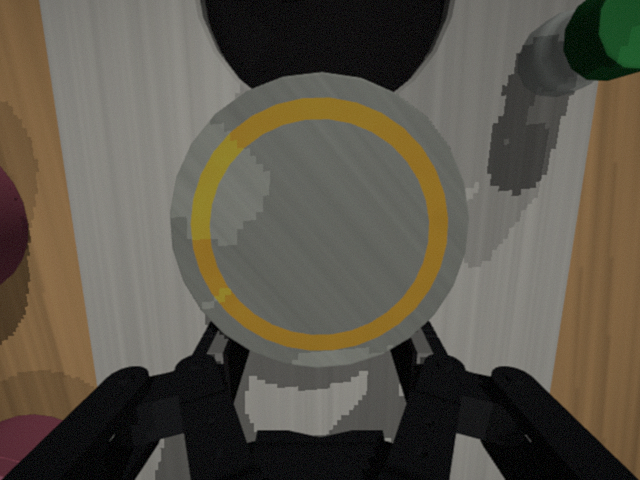

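```bash
cat > both.py <<'E'
from meas import *
import sys
from scipy.optimize import least_squares
def rep(tag,zt=.0955,zd=.0503):
    C,im,d=load("wrist",tag); c,r,k=ring(C,im,zt); s=env.observe(); p=np.array(s['position'])
    g=cv2.GaussianBlur(cv2.cvtColor(im,cv2.COLOR_BGR2GRAY),(5,5),0).astype(float)
    # predicted tin centre col; walk columns outward from the pocket's inside on each row
    pts=[]
    ct=proj(C,[[c[0],c[1],zt]])[0]; te=proj(C,[[c[0]+.049,c[1],zt],[c[0],c[1]+.049,zt]])
    for v in range(3,230,2):
        row=g[v]; dk=np.where(row[120:540]<70)[0]+120
        if len(dk)<8: continue
        for u,sg in ((dk.min(),-1),(dk.max(),1)):
            lo=row[u-sg*3]; hi=row[min(max(u+sg*6,0),639)]
            if hi<110: continue
            t=(lo+hi)/2; x=u-sg*3
            while (row[x+sg]<t) : x+=sg
            pts.append((x+sg*(t-row[x])/(row[x+sg]-row[x]),v))
    pts=np.array(pts); w=plane(C,pts,zd)[:,:2]
    w=w[np.linalg.norm(w-c,axis=1)>.0]
    # drop points adjacent to the tin top edge in the picture
    wt=plane(C,pts,zt)[:,:2]; keep=np.linalg.norm(wt-c,axis=1)>.050
    w=w[keep]
    f=lambda q:np.linalg.norm(w-q,axis=1)-.0495
    o=least_squares(f,c+np.array([.0096,.0995])*6,loss="soft_l1",f_scale=.0005)
    pk=np.array([.5657,.0601]); ux=np.array([.9954,-.0958]);uy=np.array([.0958,.9954])
    F=lambda q:(np.array([ux@q,uy@q])*1e3).round(2)
    print("pocket",o.x.round(4),"n",len(w),"res mm",(np.median(np.abs(o.fun))*1e3).round(2),"deck moved",F(o.x-pk))
    print("tin",c.round(4),"r",r.round(4),"pocket-tin (deck x,y)",F(o.x-c),"tcp",F(p[:2]-pk),"tin-tcp",F(c-p[:2]),"z",p[2].round(4),"F",np.round(s['ft_force'],2))
    return pts[keep]
if __name__=="__main__":
    rep(sys.argv[1])
E
python3 both.py 7
```

```text
pocket [0.5841 0.0307] n 88 res mm 8.84 deck moved [ 21.15 -27.5 ]
tin [ 0.5566 -0.0121] r 0.0399 pocket-tin (deck x,y) [23.25 45.23] tcp [  -1.07 -116.05] tin-tcp [-1.03 43.33] z 0.0557 F [-0.9  -3.14  0.82]
```

```bash
python3 - <<'E'
s=open('both.py').read()
s=s.replace("    for v in range(3,230,2):\n        row=g[v]; dk=np.where(row[120:540]<70)[0]+120\n","    lab=cv2.connectedComponents((g<60).astype(np.uint8))[1]; L=lab[5,320]\n    for v in range(3,230,2):\n        row=g[v]; dk=np.where(lab[v]==L)[0] if L else []\n")
open('both.py','w').write(s)
E
python3 both.py 7
```

```text
pocket [0.5685 0.0769] n 39 res mm 0.1 deck moved [ 1.17 17.01]
tin [ 0.5566 -0.0121] r 0.0399 pocket-tin (deck x,y) [ 3.28 89.74] tcp [  -1.07 -116.05] tin-tcp [-1.03 43.33] z 0.0557 F [-0.9  -3.14  0.82]
```

```bash
python3 - <<'E'
from meas import *
from scipy.optimize import least_squares
ux=np.array([.9954,-.0958]);uy=np.array([.0958,.9954])
# radial subpixel edge of the pocket in both images
def edge(tag,c0,angs,zd=.0503):
    C,im,d=load("wrist",tag); g=cv2.GaussianBlur(cv2.cvtColor(im,cv2.COLOR_BGR2GRAY),(3,3),0).astype(np.float32)
    out=[]
    for a in angs:
        dr=np.cos(a)*ux+np.sin(a)*uy; rr=np.arange(.043,.056,.0001)
        W=np.c_[c0+rr[:,None]*dr,np.full(len(rr),zd)]; uv=proj(C,W).astype(np.float32)
        if (uv[:,0]<2).any() or (uv[:,1]<2).any(): continue
        pr=cv2.remap(g,uv[:,:1],uv[:,1:],cv2.INTER_LINEAR)[:,0]
        k=np.argmax(np.gradient(cv2.GaussianBlur(pr[:,None],(1,9),0)[:,0])); out.append(np.r_[W[k,:2],pr[-1]-pr[0],np.degrees(a)])
    return np.array(out)
for tag,c0,angs in (("1",[.5657,.0601],np.radians(np.arange(0,360,5))),("7",[.5680,.0769],np.radians(np.r_[175:245:5,295:366:5]))):
    c0=np.array(c0)
    for it in range(2):
        e=edge(tag,c0,angs); e=e[e[:,2]>50]
        o=least_squares(lambda q:np.linalg.norm(e[:,:2]-q[:2],axis=1)-q[2],np.r_[c0,.0495],loss="soft_l1",f_scale=.0004); c0=o.x[:2]
    print(tag,o.x.round(4),len(e),"left",(ux@(o.x[:2]-[.5657,.0601])*1e3).round(2)); print(np.c_[e[:,3],o.fun*1e3].round(1).tolist()[::4])
    o2=least_squares(lambda q:np.linalg.norm(e[:,:2]-q[:2],axis=1)-.0495,c0,loss="soft_l1",f_scale=.0004); print("fixed r",o2.x.round(4))
# deck edges in image 7
C,im,d=load("wrist","7"); g=cv2.GaussianBlur(cv2.cvtColor(im,cv2.COLOR_BGR2HSV)[...,1].astype(float),(5,5),0)
for n,a,b,rr,sg in (("L",40,110,range(100,330,6),-1),("R",535,600,range(150,330,6),1)):
    pts=[]
    for v in rr:
        dr=sg*np.gradient(g[v]); pts.append((a+np.argmax(dr[a:b]),v))
    w=plane(C,pts,.0503)[:,:2]; vx,vy,x0,y0=cv2.fitLine(w.astype(np.float32),cv2.DIST_HUBER,0,.01,.01).ravel(); print(n,np.degrees(np.arctan2(vy,vx))%180,"x_deck of edge rel pocket0",np.median((w-[.5657,.0601])@ux*1e3).round(2), np.std((w-[.5657,.0601])@ux*1e3).round(2))
C,im,d=load("wrist","1"); g=cv2.GaussianBlur(cv2.cvtColor(im,cv2.COLOR_BGR2HSV)[...,1].astype(float),(5,5),0)
for n,a,b,rr,sg in (("L",225,262,range(100,300,6),-1),("R",420,470,range(130,300,6),1)):
    pts=[(a+np.argmax(sg*np.gradient(g[v])[a:b]),v) for v in rr]
    w=plane(C,pts,.0503)[:,:2]; print("img1",n,np.median((w-[.5657,.0601])@ux*1e3).round(2))
E
```

```text
1 [0.5659 0.0599 0.049 ] 72 left 0.19
[[0.0, 0.1], [20.0, -0.1], [40.0, 1.0], [60.0, -0.5], [80.0, 3.5], [100.0, 1.8], [120.0, -1.8], [140.0, -0.7], [160.0, -0.4], [180.0, 0.1], [200.0, 0.3], [220.0, 0.4], [240.0, 0.6], [260.0, -0.2], [280.0, -0.2], [300.0, 0.1], [320.0, -0.4], [340.0, -0.4]]
fixed r [0.5659 0.0603]
7 [0.5675 0.0776 0.049 ] 19 left 0.09
[[195.0, 0.1], [215.0, -0.1], [235.0, -2.0], [315.0, 0.3], [335.0, -0.1]]
fixed r [0.5676 0.0785]
L 84.4279 x_deck of edge rel pocket0 -110.08 0.14
R 84.53085 x_deck of edge rel pocket0 110.1 0.13
img1 L -110.31
img1 R 110.18
```

{"fn": "jog_arm", "kwargs": {"plan": [[[0.075,0.008,0.008,0,0,0],[0.075,0.008,0.008,0,0,0],[0.075,0.008,0.008,0,0,0],[0.075,0.008,0.008,0,0,0],[0.075,0.008,0.008,0,0,0],[0.075,0.008,0.008,0,0,0],[0.075,0.006,0.008,0,0,0],[0.075,0,0.008,0,0,0],[0.075,0,0.008,0,0,0],[0.075,0,0.008,0,0,0]]]}}

```text
time_s: 9.65
position: [0.5584, -0.0259, 0.0557]
tool_rot: [[0.097, 0.995, 0.01], [0.99, -0.097, 0.104], [0.105, 0.0, -0.994]]
ft_force: [0.5, -2.9, 2.8]
grip_width: 0.0602
```

```bash
python3 snap.py 8 wrist; python3 both.py 8
```

```text
9.7 [ 0.5584 -0.0255  0.0557] [-0.32 -2.43  1.34] [[0.097, 0.995, 0.01], [0.99, -0.097, 0.105], [0.105, 0.0, -0.994]] 0.060578091456102864
pocket [0.5683 0.0775] n 58 res mm 0.18 deck moved [ 0.9  17.59]
tin [0.5619 0.0177] r 0.0399 pocket-tin (deck x,y) [ 0.62 60.18] tcp [  0.96 -85.88] tin-tcp [-0.69 43.29] z 0.0557 F [-0.32 -2.43  1.34]
```

View pics/wrist_8.png

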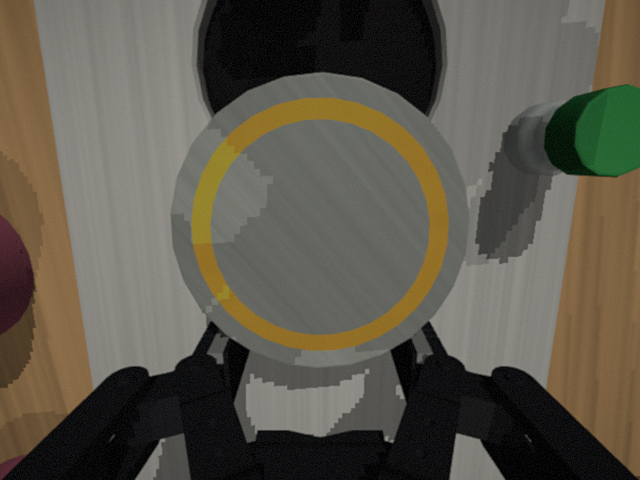

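{"fn": "jog_arm", "kwargs": {"plan": [[[0.075,0,0.008,0,0,0],[0.075,0,0.008,0,0,0],[0.075,0,0.008,0,0,0],[0.075,0,0.008,0,0,0],[0.075,0,0.008,0,0,0],[0.075,0,0.008,0,0,0],[0.075,0,0.008,0,0,0],[0.075,0,0.008,0,0,0],[0.075,0,0.008,0,0,0],[0.075,0,0.008,0,0,0]]]}}

```text
time_s: 10.7
position: [0.5614, 0.0041, 0.0557]
tool_rot: [[0.097, 0.995, 0.01], [0.99, -0.097, 0.104], [0.105, 0.0, -0.994]]
ft_force: [-0.5, -3.1, 2.6]
grip_width: 0.0602
```

```bash
python3 snap.py 9 wrist; python3 both.py 9; python3 tin.py 9; cat > de.py <<'E'
from meas import *
import sys
# deck side edges in the wrist view -> deck centreline (deck x) against the tin's, in the same picture
C,im,d=load("wrist",sys.argv[1]); g=cv2.GaussianBlur(cv2.cvtColor(im,cv2.COLOR_BGR2HSV)[...,1].astype(float),(5,5),0)
ux=np.array([.9954,-.0958]); pk=np.array([.5657,.0601]); uy=np.array([.0958,.9954]); r=[]
for sg in (-1,1):
    pts=[]
    for s in np.arange(-.06,.03,.003):
        q=pk+sg*.11*ux+s*uy; u,v=proj(C,[[q[0],q[1],.0503]])[0]
        if not(12<u<628 and 5<v<320): continue
        u,v=int(round(u)),int(round(v)); k=np.gradient(g[v])[max(u-12,0):u+13]*sg
        if k.max()>4: pts.append((max(u-12,0)+np.argmax(k),v))
    if len(pts)>3: w=plane(C,pts,.0503)[:,:2]; r.append(np.median((w-pk)@ux*1e3)); print(sg,len(pts),r[-1].round(2))
c=ring(C,im,.0955)[0]; print("centreline",np.mean(r).round(2),"tin",(ux@(c-pk)*1e3).round(2))
E
python3 de.py 9
```

```text
10.75 [0.5613 0.0045 0.0557] [-0.67 -2.75  1.5 ] [[0.097, 0.995, 0.01], [0.99, -0.097, 0.105], [0.105, 0.0, -0.994]] 0.05988516545616673
pocket [0.5685 0.0779] n 53 res mm 0.15 deck moved [ 1.07 17.94]
tin [0.5648 0.0477] r 0.0399 pocket-tin (deck x,y) [ 0.77 30.38] tcp [  0.98 -55.75] tin-tcp [-0.68 43.3 ] z 0.0557 F [-0.67 -2.75  1.5 ]
tin [0.5648 0.0477] r 0.0399 1.0 tin deckxy mm [  0.3 -12.4] tcp deckxy [  1.  -55.7] z 0.0557 F [-0.67 -2.75  1.5 ]
-1 30 -109.88
1 26 110.15
centreline 0.14 tin 0.3
```

View pics/wrist_9.png

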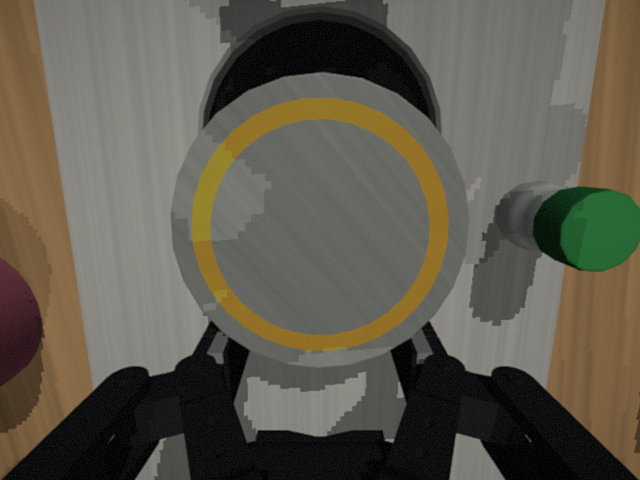

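{"fn": "jog_arm", "kwargs": {"plan": [[[0.065,0,0.007,0,0,0],[0.065,0,0.007,0,0,0],[0.065,0,0.007,0,0,0],[0.065,0,0.007,0,0,0],[0.065,0,0.007,0,0,0],[0.065,0,0.007,0,0,0],[0.065,0,0.007,0,0,0],[0.06,0,0.006,0,0,0],[0.05,0,0.005,0,0,0],[0.05,0,0.005,0,0,0]]]}}

```text
time_s: 11.75
position: [0.5634, 0.0291, 0.0553]
tool_rot: [[0.097, 0.995, 0.009], [0.99, -0.097, 0.105], [0.105, -0.001, -0.994]]
ft_force: [0.6, -0.9, -1.4]
grip_width: 0.0602
```

```bash
python3 snap.py 10 wrist; python3 tin.py 10; python3 de.py 10
```

```text
11.8 [0.5633 0.0294 0.0552] [-1.68 -4.24  2.22] [[0.097, 0.995, 0.009], [0.99, -0.097, 0.105], [0.106, -0.001, -0.994]] 0.060298955240022316
tin [0.567 0.075] r 0.0383 0.88 tin deckxy mm [-0.1 15. ] tcp deckxy [  0.5 -30.8] z 0.0552 F [-1.68 -4.24  2.22]
-1 22 -109.91
1 19 110.19
centreline 0.14 tin -0.11
```

View pics/wrist_10.png

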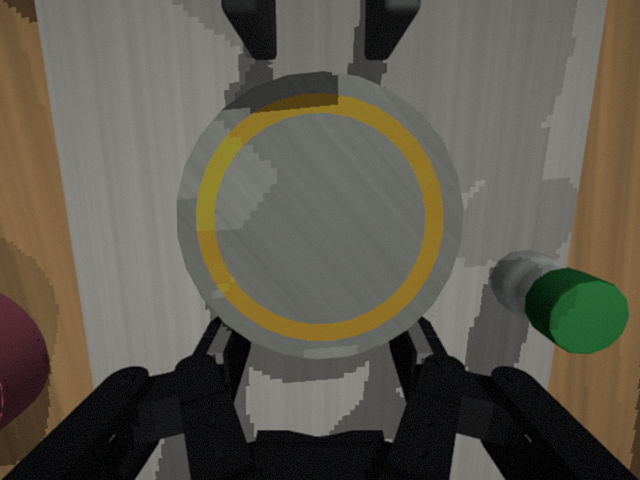

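```bash
cat > top.py <<'E'
from meas import *
import sys
def top(n,tag):
    C,im,d=load(n,tag); P=cloud(C,d)
    s=P[(P[...,2]>.07)&(P[...,2]<.105)&(np.hypot(P[...,0]-.567,P[...,1]-float(sys.argv[2])) <.038)]
    A=np.c_[s[:,:2]-s[:,:2].mean(0),np.ones(len(s))]; k=np.linalg.lstsq(A,s[:,2],rcond=None)[0]
    print("top plane tilt deg (x,y)",np.degrees(k[:2]).round(2),"z",k[2].round(4),len(s))
top("wrist",sys.argv[1])
E
python3 top.py 9 .05; python3 top.py 10 .072; python3 snap.py 11 wrist; python3 top.py 11 .072
```

```text
top plane tilt deg (x,y) [-0.16 -0.28] z 0.0962 46731
top plane tilt deg (x,y) [-0.17 -6.03] z 0.0912 43038
11.85 [0.5634 0.029  0.0553] [-0.56 -0.26  1.37] [[0.096, 0.995, 0.009], [0.99, -0.097, 0.105], [0.105, -0.001, -0.994]] 0.060329942119343234
top plane tilt deg (x,y) [-0.04  0.02] z 0.0862 39226
```

The tin has dropped: its top went from 96.2 to 86.2 mm with 0° tilt. Backing off gently so the deck springs back slowly.

{"fn": "jog_arm", "kwargs": {"plan": [[[-0.05,0,-0.005,0,0,0],[-0.075,0,-0.008,0,0,0],[-0.075,0,-0.008,0,0,0],[-0.075,0,-0.008,0,0,0],[-0.075,0,-0.008,0,0,0],[-0.1,0,-0.01,0,0,0],[-0.15,0,-0.015,0,0,0],[-0.25,0,-0.025,0,0,0],[-0.3,0,-0.03,0,0,0],[-0.3,0,-0.03,0,0,0]]]}}

```text
time_s: 12.85
position: [0.5579, -0.0308, 0.0554]
tool_rot: [[0.097, 0.995, 0.01], [0.99, -0.098, 0.104], [0.105, 0.0, -0.994]]
ft_force: [0.5, -0.1, 0.0]
grip_width: 0.0606
```

```bash
python3 - <<'E'
from h import *
p,R=rows([.545,-.07,.32],toolR(84.5,0),10)
E
```

```text
end [ 0.5449 -0.0698  0.3201] maxshift/mm 27.067323473147468
[[-0.03, -0.02, -0.67, 0.0, -0.07, 0.0], [-0.04, -0.02, -0.67, 0.0, -0.07, 0.0], [-0.04, -0.02, -0.67, 0.0, -0.07, 0.0], [-0.05, -0.02, -0.67, 0.0, -0.07, 0.0], [-0.06, -0.02, -0.66, 0.0, -0.07, 0.0], [-0.07, -0.03, -0.67, 0.0, -0.07, 0.0], [-0.07, -0.02, -0.66, 0.0, -0.07, 0.0], [-0.08, -0.03, -0.66, 0.0, -0.07, 0.0], [-0.09, -0.02, -0.66, 0.0, -0.07, -0.01], [-0.09, -0.03, -0.67, 0.0, -0.07, 0.0]]
```

```bash
python3 - <<'E'
from h import *
p,R=rows([.553,-.04,.20],toolR(84.5,0),5)
p,R=rows([.565,.10,.40],toolR(84.5,0),8,p,R)
E
```

```text
end [ 0.553  -0.0398  0.2   ] maxshift/mm 29.22190958852621
[[0.03, -0.02, -0.72, 0.0, -0.14, 0.0], [0.01, -0.02, -0.73, 0.0, -0.14, 0.0], [0.0, -0.02, -0.72, 0.0, -0.14, 0.0], [-0.02, -0.02, -0.73, 0.0, -0.14, -0.01], [-0.03, -0.02, -0.72, 0.0, -0.14, 0.0]]
end [0.5649 0.1001 0.4   ] maxshift/mm 30.737599125501003
[[0.44, 0.0, -0.63, 0.0, 0.0, 0.0], [0.44, -0.01, -0.62, 0.0, 0.0, 0.0], [0.44, 0.0, -0.63, 0.0, 0.0, 0.0], [0.44, -0.01, -0.62, 0.0, 0.0, 0.0], [0.44, 0.0, -0.63, 0.0, 0.0, 0.0], [0.44, -0.01, -0.62, 0.0, 0.0, 0.0], [0.43, 0.0, -0.63, 0.0, 0.0, 0.0], [0.44, -0.01, -0.62, 0.0, 0.0, 0.0]]
```

{"fn": "jog_arm", "kwargs": {"plan": [[[0.03,0,-0.72,0,-0.14,0],[0.01,0,-0.73,0,-0.14,0],[0,0,-0.72,0,-0.14,0],[-0.02,0,-0.73,0,-0.14,0],[-0.03,0,-0.72,0,-0.14,0]]]}}

```text
time_s: 13.35
position: [0.5569, -0.04, 0.2013]
tool_rot: [[0.098, 0.995, -0.0], [0.995, -0.098, -0.001], [-0.001, 0.0, -1.0]]
ft_force: [0.0, -0.7, 0.3]
grip_width: 0.0602
```

{"fn": "jog_arm", "kwargs": {"plan": [[[0.44,0,-0.63,0,0,0],[0.44,0,-0.62,0,0,0],[0.44,0,-0.63,0,0,0],[0.44,0,-0.62,0,0,0],[0.44,0,-0.63,0,0,0],[0.44,0,-0.62,0,0,0],[0.43,0,-0.63,0,0,0],[0.44,0,-0.62,0,0,0],[0,0,0,0,0,0],[0,0,0,0,0,0]]]}}

```text
time_s: 14.35
position: [0.5709, 0.1001, 0.3995]
tool_rot: [[0.097, 0.995, -0.0], [0.995, -0.097, -0.0], [-0.0, -0.0, -1.0]]
ft_force: [0.6, 0.2, -1.2]
grip_width: 0.0605
```

```bash
python3 snap.py 12 wrist side scene
```

```text
14.5 [0.5707 0.0998 0.3987] [ 0.22  0.32 -0.43] [[0.098, 0.995, -0.002], [0.995, -0.098, -0.0], [-0.0, -0.002, -1.0]] 0.06036795991251065
```

View pics/wrist_12.png

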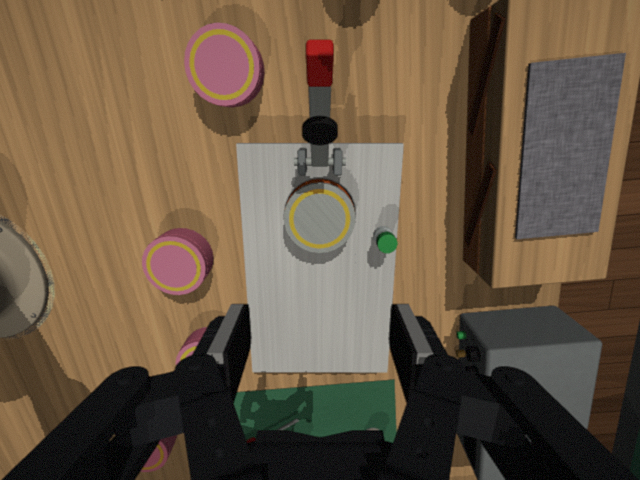

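View pics/side_12.png

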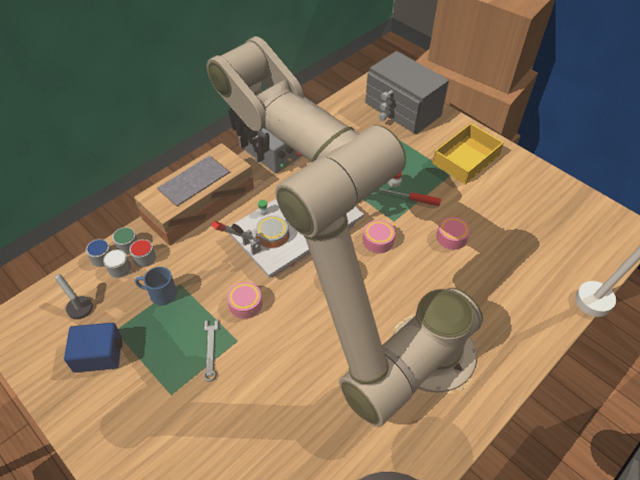

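```bash
python3 - <<'E'
from meas import *
ux=np.array([.9954,-.0958]);uy=np.array([.0958,.9954]);pk=np.array([.5657,.0601])
def D(P): q=P[:,:2]-pk; return np.c_[q@ux,q@uy,P[:,2]]*1e3
for n in ("wrist","side","scene"):
    C,im,d=load(n,"12"); P=cloud(C,d); h=cv2.cvtColor(im,cv2.COLOR_BGR2HSV)
    m=((h[...,0]<6)|(h[...,0]>174))&(h[...,1]>150)&(h[...,2]>70)&(P[...,2]>.15)&(P[...,2]<.3)&(P[...,1]>.1)&(P[...,1]<.35)&(np.abs(P[...,0]-.58)<.08)
    q=D(P[m]); print(n,len(q),"min",np.percentile(q,3,axis=0).round(1),"med",np.median(q,axis=0).round(1),"max",np.percentile(q,97,axis=0).round(1))
    if n=="wrist":
        G=q
        g=cv2.cvtColor(im,cv2.COLOR_BGR2GRAY)
        Q=D(P.reshape(-1,3)).reshape(480,640,3)
        for v in range(40,185,8): print(v,Q[v,314:327].mean(0).round(1), end=" | ")
        print()
        for u in (303,337): print(u,[Q[v,u].round(0).tolist() for v in (150,156,162,168)])
        # deck far edge
        print("edge",[Q[v,260].round(1).tolist() for v in (138,141,144,147,150,154)])
        print("tin",(D(np.r_[ring(C,im,.0862,(270,170,370,270))[0],.0862][None])).round(1), "jar",Q[242,386].round(1))
E
```

```text
wrist 1016 min [ -9.1 151.  210.8] med [ -0.8 164.9 227.6] max [  9.6 180.  235. ]
40 [  0.9 180.8 227.4] | 48 [  0.9 174.4 232.8] | 56 [  0.9 168.8 233.2] | 64 [  0.9 164.  227.6] | 72 [  0.9 159.  221.5] | 80 [  0.9 153.8 214.3] | 88 [  0.9 148.5 204.5] | 96 [  0.9 142.6 197.2] | 104 [  0.9 136.3 189.2] | 112 [  0.9 129.6 180.7] | 120 [  0.9 122.5 180.1] | 128 [  0.9 115.2 176.3] | 136 [  0.9 107.4 165.8] | 144 [  0.9  99.2 155.6] | 152 [  0.9  89.1 128.9] | 160 [  0.9  79.1 116.3] | 168 [ 0.9 62.1 50.2] | 176 [ 0.9 51.5 50.5] | 184 [ 0.9 46.4 85.3] | 
303 [[-19.0, 89.0, 98.0], [-19.0, 82.0, 99.0], [-20.0, 75.0, 99.0], [-20.0, 68.0, 100.0]]
337 [[21.0, 89.0, 97.0], [21.0, 82.0, 99.0], [21.0, 75.0, 99.0], [21.0, 68.0, 98.0]]
edge [[-85.4, 98.8, 0.9], [-85.8, 94.6, -0.2], [-77.9, 93.3, 50.2], [-78.0, 89.5, 51.3], [-78.5, 85.5, 49.1], [-78.3, 80.6, 52.0]]
tin [[-0.3  0.9 86.2]] jar [ 87.1 -28.1  93.9]
side 51 min [-10.6 153.2 212.9] med [ -1.2 171.4 230.7] max [  9.2 180.1 238.6]
scene 111 min [ -5.1 152.4 208.9] med [  6.7 162.3 222.1] max [ 14.8 173.5 235.1]
```

```bash
python3 - <<'E'
from h import *
p,R=rows([.5825,.2258,.285],toolR(84.5,0),6)
p,R=rows([.5825,.2258,.2],toolR(84.5,0),5,p,R)
a=cv2.imread("pics/wrist_12.png")[20:200,240:400]; cv2.imwrite("pics/crop12.png",cv2.resize(a,None,fx=3.3,fy=3.3,interpolation=cv2.INTER_CUBIC))
E
```

```text
end [0.5824 0.2256 0.285 ] maxshift/mm 28.602097825159607
[[0.53, 0.0, 0.47, 0.0, 0.0, 0.0], [0.53, 0.0, 0.47, 0.0, 0.0, 0.0], [0.53, 0.0, 0.48, 0.0, 0.0, 0.0], [0.52, 0.0, 0.47, -0.01, 0.0, -0.01], [0.53, 0.0, 0.48, 0.0, 0.0, 0.0], [0.52, -0.01, 0.47, -0.01, 0.0, -0.01]]
end [0.5825 0.226  0.1998] maxshift/mm 17.204650534085253
[[0.0, 0.0, 0.43, 0.0, 0.0, 0.0], [0.0, 0.0, 0.42, 0.0, 0.0, 0.0], [0.0, 0.0, 0.43, 0.0, 0.0, 0.0], [0.0, 0.0, 0.42, 0.0, 0.0, 0.0], [0.01, 0.0, 0.43, 0.0, 0.0, 0.0]]
```

View pics/crop12.png

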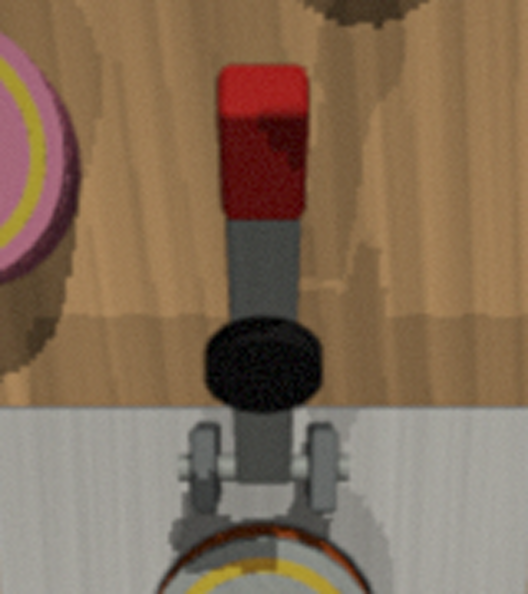

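{"fn": "jog_arm", "kwargs": {"plan": [[[0.53,0,0.47,0,0,0],[0.53,0,0.47,0,0,0],[0.53,0,0.48,0,0,0],[0.52,0,0.47,0,0,0],[0.53,0,0.48,0,0,0],[0.52,0,0.47,0,0,0],[0,0,0,0,0,0],[0,0,0,0,0,0]]], "grip": 0.2, "squeeze": 25}}

```text
time_s: 15.3
position: [0.5831, 0.2259, 0.2859]
tool_rot: [[0.097, 0.995, -0.001], [0.995, -0.097, -0.001], [-0.001, -0.001, -1.0]]
ft_force: [-0.1, -0.6, 0.4]
grip_width: 0.0511
```

```bash
python3 snap.py 13 wrist; python3 - <<'E'
from h import *
p,R=rows([.5824,.2258,.198],toolR(84.5,0),5)
E
```

```text
15.35 [0.5833 0.2256 0.2868] [-0.04 -0.46 -0.9 ] [[0.098, 0.995, 0.0], [0.995, -0.098, -0.0], [-0.0, 0.0, -1.0]] 0.05112256630619769
end [0.5825 0.2257 0.198 ] maxshift/mm 18.0
[[0.0, 0.0, 0.44, 0.0, 0.0, 0.0], [0.0, -0.01, 0.44, 0.0, 0.0, 0.0], [0.0, 0.0, 0.45, 0.0, 0.0, 0.0], [0.0, -0.01, 0.44, 0.0, 0.0, -0.01], [0.0, 0.0, 0.45, 0.0, 0.0, 0.0]]
```

View pics/wrist_13.png

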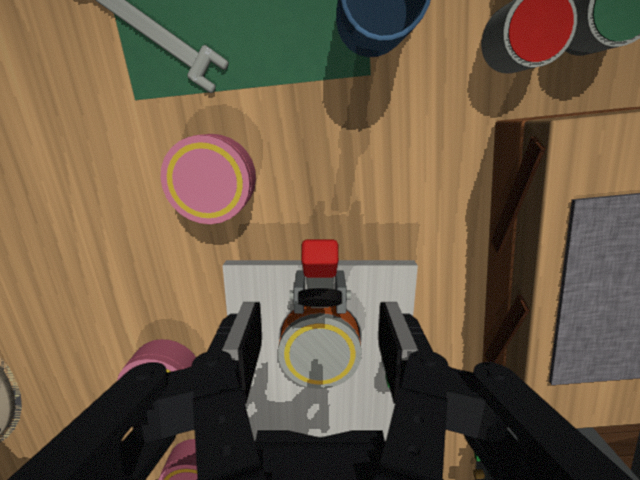

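The red grip (320,258) is centred between the fingers. Descending and pinching.

{"fn": "jog_arm", "kwargs": {"plan": [[[0,0,0.44,0,0,0],[0,0,0.44,0,0,0],[0,0,0.45,0,0,0],[0,0,0.44,0,0,0],[0,0,0.45,0,0,0],[0,0,0,0,0,0],[0,0,0,0,0,0]]]}}

```text
time_s: 16.05
position: [0.5836, 0.2258, 0.1988]
tool_rot: [[0.098, 0.995, 0.001], [0.995, -0.098, 0.0], [0.0, 0.001, -1.0]]
ft_force: [0.2, 1.6, 0.7]
grip_width: 0.0509
```

{"fn": "jog_arm", "kwargs": {"plan": [[[0,0,0,0,0,0],[0,0,0,0,0,0],[0,0,0,0,0,0],[0,0,0,0,0,0],[0,0,0,0,0,0]]], "grip": -1, "squeeze": 25}}

```text
time_s: 16.55
position: [0.583, 0.2266, 0.1983]
tool_rot: [[0.097, 0.995, 0.001], [0.995, -0.097, -0.0], [0.0, 0.001, -1.0]]
ft_force: [-4.1, 1.1, 5.4]
grip_width: 0.022
```

```bash
python3 snap.py 14 wrist
```

```text
16.6 [0.5831 0.2266 0.1983] [-3.75  0.43  5.94] [[0.097, 0.995, 0.001], [0.995, -0.097, -0.0], [0.0, 0.001, -1.0]] 0.021982482619707318
```

View pics/wrist_14.png

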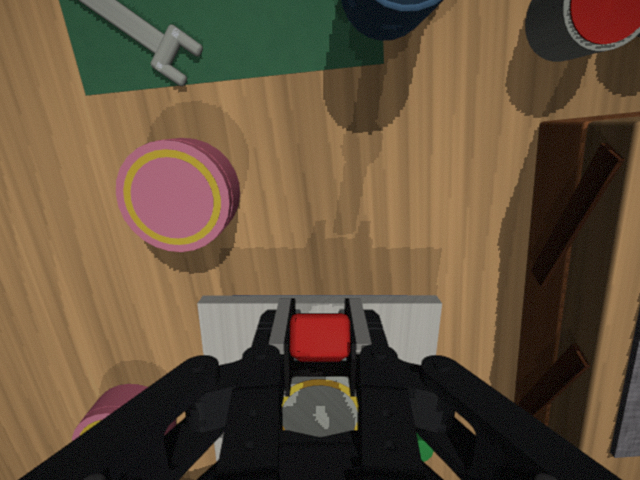

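```bash
python3 - <<'E'
from h import *
s=env.observe(); p=np.array(s['position']);R=np.array(s['tool_rot']); uy=np.array([.0958,.9954,0])
q0=np.radians(128); q=np.linspace(q0,0,41)[1:]
T=[p+.148*(-(np.cos(a)-np.cos(q0))*uy+(np.sin(a)-np.sin(q0))*np.array([0,0,1])) for a in q]
P=p.copy(); o=[]
for t in T:
    l=np.round(R.T@(t-P)/.04,2)+0.; P=P+R@l*.04; o.append(l.tolist()+[0,0,0])
for i in range(0,40,10): print(o[i:i+10])
print(P, T[-1])
E
```

```text
[[-0.17, 0.0, -0.12, 0, 0, 0], [-0.17, 0.0, -0.12, 0, 0, 0], [-0.18, 0.0, -0.1, 0, 0, 0], [-0.18, 0.0, -0.09, 0, 0, 0], [-0.19, 0.0, -0.08, 0, 0, 0], [-0.2, 0.0, -0.08, 0, 0, 0], [-0.19, 0.0, -0.06, 0, 0, 0], [-0.2, 0.0, -0.05, 0, 0, 0], [-0.21, 0.0, -0.04, 0, 0, 0], [-0.2, 0.0, -0.02, 0, 0, 0]]
[[-0.21, 0.0, -0.02, 0, 0, 0], [-0.2, 0.0, 0.0, 0, 0, 0], [-0.21, 0.0, 0.0, 0, 0, 0], [-0.21, 0.0, 0.02, 0, 0, 0], [-0.2, 0.0, 0.03, 0, 0, 0], [-0.2, 0.0, 0.04, 0, 0, 0], [-0.2, 0.0, 0.06, 0, 0, 0], [-0.2, 0.01, 0.06, 0, 0, 0], [-0.19, 0.0, 0.07, 0, 0, 0], [-0.19, 0.0, 0.09, 0, 0, 0]]
[[-0.18, 0.0, 0.1, 0, 0, 0], [-0.18, 0.0, 0.1, 0, 0, 0], [-0.17, 0.0, 0.12, 0, 0, 0], [-0.17, 0.0, 0.12, 0, 0, 0], [-0.15, 0.0, 0.14, 0, 0, 0], [-0.15, 0.0, 0.14, 0, 0, 0], [-0.14, 0.0, 0.15, 0, 0, 0], [-0.14, 0.0, 0.16, 0, 0, 0], [-0.12, 0.0, 0.16, 0, 0, 0], [-0.12, 0.0, 0.17, 0, 0, 0]]
[[-0.1, 0.0, 0.18, 0, 0, 0], [-0.09, 0.0, 0.19, 0, 0, 0], [-0.09, 0.0, 0.19, 0, 0, 0], [-0.07, 0.0, 0.19, 0, 0, 0], [-0.06, 0.0, 0.2, 0, 0, 0], [-0.06, 0.0, 0.2, 0, 0, 0], [-0.04, 0.0, 0.2, 0, 0, 0], [-0.03, 0.0, 0.2, 0, 0, 0], [-0.01, 0.0, 0.21, 0, 0, 0], [-0.01, 0.0, 0.21, 0, 0, 0]]
[ 0.56032094 -0.01152095  0.08147497] [ 0.56015628 -0.01142806  0.0816613 ]
```

{"fn": "jog_arm", "kwargs": {"plan": [[[-0.17,0,-0.12,0,0,0],[-0.17,0,-0.12,0,0,0],[-0.18,0,-0.1,0,0,0],[-0.18,0,-0.09,0,0,0],[-0.19,0,-0.08,0,0,0],[-0.2,0,-0.08,0,0,0],[-0.19,0,-0.06,0,0,0],[-0.2,0,-0.05,0,0,0],[-0.21,0,-0.04,0,0,0],[-0.2,0,-0.02,0,0,0]]]}}

```text
time_s: 17.6
position: [0.5756, 0.1508, 0.2285]
tool_rot: [[0.097, 0.995, 0.0], [0.995, -0.097, 0.001], [0.001, 0.0, -1.0]]
ft_force: [-2.2, 3.1, -4.5]
grip_width: 0.0216
```

```bash
python3 snap.py 15 wrist
```

```text
17.65 [0.5755 0.1497 0.2285] [-3.02  1.62 -0.53] [[0.098, 0.995, -0.0], [0.995, -0.098, -0.0], [-0.0, -0.0, -1.0]] 0.02131031573261141
```

View pics/wrist_15.png

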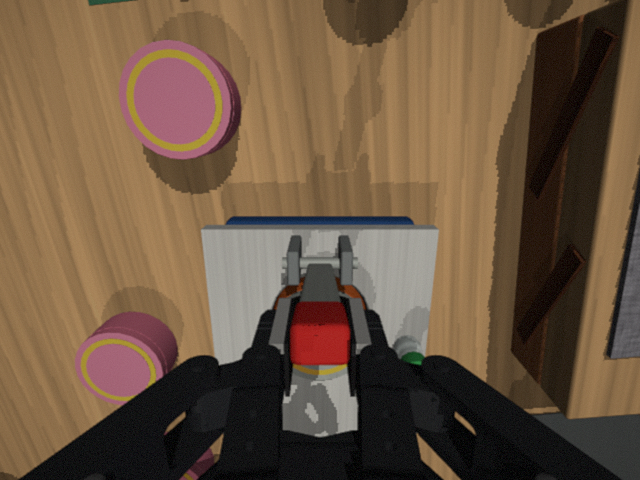

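The grip is still pinched and the bar is about upright. The deck is dragged slightly toward -y, as expected. Continuing.

{"fn": "jog_arm", "kwargs": {"plan": [[[-0.21,0,-0.02,0,0,0],[-0.2,0,0,0,0,0],[-0.21,0,0,0,0,0],[-0.21,0,0.02,0,0,0],[-0.2,0,0.03,0,0,0],[-0.2,0,0.04,0,0,0],[-0.2,0,0.06,0,0,0],[-0.2,0,0.06,0,0,0],[-0.19,0,0.07,0,0,0],[-0.19,0,0.09,0,0,0]]]}}

```text
time_s: 18.65
position: [0.5679, 0.0708, 0.2164]
tool_rot: [[0.097, 0.995, 0.003], [0.995, -0.097, -0.0], [-0.0, 0.003, -1.0]]
ft_force: [-6.3, 1.2, 8.2]
grip_width: 0.022
```

{"fn": "jog_arm", "kwargs": {"plan": [[[-0.18,0,0.1,0,0,0],[-0.18,0,0.1,0,0,0],[-0.17,0,0.12,0,0,0],[-0.17,0,0.12,0,0,0],[-0.15,0,0.14,0,0,0],[-0.15,0,0.14,0,0,0],[-0.14,0,0.15,0,0,0],[-0.14,0,0.16,0,0,0],[-0.12,0,0.16,0,0,0],[-0.12,0,0.17,0,0,0]]]}}

```text
time_s: 19.65
position: [0.5619, 0.0101, 0.1607]
tool_rot: [[0.097, 0.995, 0.001], [0.995, -0.097, -0.001], [-0.001, 0.001, -1.0]]
ft_force: [-5.4, 0.8, 4.4]
grip_width: 0.0217
```

```bash
python3 snap.py 16 wrist
```

```text
19.7 [0.5618 0.0095 0.1597] [-2.1  -0.14  0.1 ] [[0.098, 0.995, 0.0], [0.995, -0.098, -0.001], [-0.001, 0.0, -1.0]] 0.02142180949626206
```

View pics/wrist_16.png

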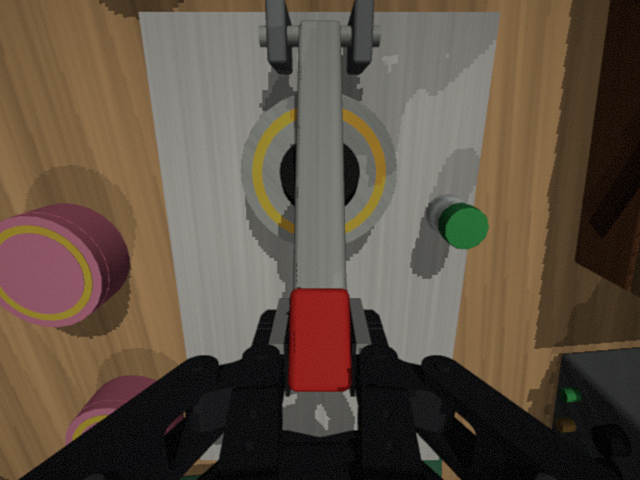

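{"fn": "jog_arm", "kwargs": {"plan": [[[-0.1,0,0.18,0,0,0],[-0.09,0,0.19,0,0,0],[-0.09,0,0.19,0,0,0],[-0.07,0,0.19,0,0,0],[-0.06,0,0.2,0,0,0],[-0.06,0,0.2,0,0,0],[-0.04,0,0.2,0,0,0],[-0.03,0,0.15,0,0,0]]]}}

```text
time_s: 20.5
position: [0.5598, -0.0111, 0.1]
tool_rot: [[0.097, 0.995, 0.0], [0.995, -0.097, -0.001], [-0.001, 0.0, -1.0]]
ft_force: [-5.1, -0.1, 3.8]
grip_width: 0.0217
```

{"fn": "jog_arm", "kwargs": {"plan": [[[-0.01,0,0.1,0,0,0],[-0.01,0,0.1,0,0,0],[0,0,0.1,0,0,0],[0,0,0.07,0,0,0],[0,0,0.05,0,0,0],[0,0,0.04,0,0,0],[0,0,0,0,0,0]]]}}

```text
time_s: 21.2
position: [0.5597, -0.0116, 0.0812]
tool_rot: [[0.097, 0.995, -0.0], [0.995, -0.097, -0.0], [-0.0, -0.0, -1.0]]
ft_force: [-3.7, 0.6, 0.3]
grip_width: 0.0215
```

```bash
python3 snap.py 17 wrist side
```

```text
21.3 [ 0.5597 -0.0116  0.0813] [-4.97 -0.08  0.59] [[0.097, 0.995, -0.0], [0.995, -0.097, -0.0], [-0.0, -0.0, -1.0]] 0.021724362563451702
```

View pics/wrist_17.png

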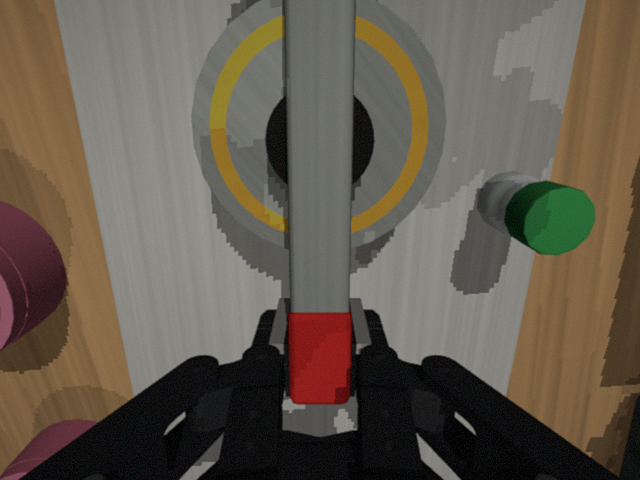

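```bash
cat > bar.py <<'E'
from meas import *
import sys
C,im,d=load("wrist",sys.argv[1]); P=cloud(C,d); v0,v1,u0,u1=map(int,sys.argv[2:6])
s=P[v0:v1,u0:u1].reshape(-1,3); uy=np.array([.0958,.9954]); y=(s[:,:2]-[.5657,.0601])@uy
k=np.polyfit(y,s[:,2],1); print("bar angle rad (0=level)",-k[0].round(4),"z at pivot(y=.0755)",np.polyval(k,.0755).round(4),"z at grip",np.polyval(k,-.0725).round(4))
E
python3 bar.py 17 20 300 305 335; python3 bar.py 17 320 395 300 340
```

```text
** On entry to DLASCL parameter number  4 had an illegal value
 ** On entry to DLASCL parameter number  4 had an illegal value
 ** On entry to DLASCL parameter number  4 had an illegal value
 ** On entry to DLASCL parameter number  4 had an illegal value
 ** On entry to DLASCL parameter number  5 had an illegal value
 ** On entry to DLASCL parameter number  4 had an illegal value
 ** On entry to DLASCL parameter number  4 had an illegal value
 ** On entry to DLASCL parameter number  4 had an illegal value
 ** On entry to DLASCL parameter number  4 had an illegal value
 ** On entry to DLASCL parameter number  4 had an illegal value
 ** On entry to DLASCL parameter number  5 had an illegal value
 ** On entry to DLASCL parameter number  4 had an illegal valueTraceback (most recent call last):
  File "bar.py", line 5, in <module>
    k=np.polyfit(y,s[:,2],1); print("bar angle rad (0=level)",-k[0].round(4),"z at pivot(y=.0755)",np.polyval(k,.0755).round(4),"z at grip",np.polyval(k,-.0725).round(4))
    c, resids, rank, s = lstsq(lhs, rhs, rcond)
                         ~~~~~^^^^^^^^^^^^^^^^^
    x, resids, rank, s = _umath_linalg.lstsq(a, b, rcond,
                         ~~~~~~~~~~~~~~~~~~~^^^^^^^^^^^^^
                                             signature=signature)
                                             ^^^^^^^^^^^^^^^^^^^^
    raise LinAlgError("SVD did not converge in Linear Least Squares")
numpy.linalg.LinAlgError: SVD did not converge in Linear Least Squares
Traceback (most recent call last):
  File "bar.py", line 5, in <module>
    k=np.polyfit(y,s[:,2],1); print("bar angle rad (0=level)",-k[0].round(4),"z at pivot(y=.0755)",np.polyval(k,.0755).round(4),"z at grip",np.polyval(k,-.0725).round(4))
numpy.linalg.LinAlgError: SVD did not converge in Linear Least Squares
```

{"fn": "jog_arm", "kwargs": {"plan": [[[0,0,0.03,0,0,0],[0,0,0.03,0,0,0],[0,0,0,0,0,0]]]}}

```text
time_s: 21.6
position: [0.5598, -0.0116, 0.0789]
tool_rot: [[0.097, 0.995, -0.0], [0.995, -0.097, -0.0], [-0.0, -0.0, -1.0]]
ft_force: [-4.7, -0.2, 0.5]
grip_width: 0.0216
```

```bash
sed -i 's/^k=/ok=np.isfinite(s[:,2]);s=s[ok];y=y[ok];print(len(y));k=/' bar.py; python3 snap.py 18 wrist;for t in 17 18; do python3 bar.py $t 20 300 305 335;done
```

```text
21.65 [ 0.5597 -0.0116  0.0789] [-5.1   0.55  1.57] [[0.097, 0.995, -0.0], [0.995, -0.097, -0.0], [-0.0, -0.0, -1.0]] 0.021649726712182186
8358
bar angle rad (0=level) 0.0833 z at pivot(y=.0755) 0.1065 z at grip 0.1188
8366
bar angle rad (0=level) 0.0673 z at pivot(y=.0755) 0.1065 z at grip 0.1164
```

{"fn": "jog_arm", "kwargs": {"plan": [[[0,0,0.05,0,0,0],[0,0,0.05,0,0,0],[0,0,0.05,0,0,0],[0,0,0.04,0,0,0],[0,0,0,0,0,0]]]}}

```text
time_s: 22.15
position: [0.5597, -0.0116, 0.0711]
tool_rot: [[0.097, 0.995, -0.0], [0.995, -0.097, -0.0], [-0.0, -0.0, -1.0]]
ft_force: [-4.3, 0.2, 1.5]
grip_width: 0.0215
```

```bash
python3 snap.py 19 wrist;for t in 19; do python3 bar.py $t 20 300 305 335;done
```

```text
22.2 [ 0.5597 -0.0115  0.0711] [-4.6  -1.31  0.54] [[0.097, 0.995, -0.0], [0.995, -0.097, -0.0], [-0.0, -0.0, -1.0]] 0.02140447284854142
8367
bar angle rad (0=level) 0.0167 z at pivot(y=.0755) 0.1063 z at grip 0.1088
```

{"fn": "jog_arm", "kwargs": {"plan": [[[0,0,0.025,0,0,0],[0,0,0.025,0,0,0],[0,0,0.01,0,0,0],[0,0,0,0,0,0]]]}}

```text
time_s: 22.6
position: [0.5598, -0.0115, 0.0689]
tool_rot: [[0.097, 0.995, -0.0], [0.995, -0.097, -0.0], [-0.0, -0.0, -1.0]]
ft_force: [-5.2, 0.7, 1.3]
grip_width: 0.0217
```

```bash
python3 snap.py 20 wrist;for t in 20; do python3 bar.py $t 20 300 305 335;done
```

```text
22.65 [ 0.5598 -0.0115  0.0689] [-4.58  0.52  1.46] [[0.097, 0.995, 0.0], [0.995, -0.097, -0.0], [-0.0, 0.0, -1.0]] 0.02196243816328472
8367
bar angle rad (0=level) 0.0021 z at pivot(y=.0755) 0.1063 z at grip 0.1066
```

{"fn": "jog_arm", "kwargs": {"plan": [[[0,0,0.015,0,0,0],[0,0,0.015,0,0,0],[0,0,0,0,0,0]]]}}

```text
time_s: 22.95
position: [0.5598, -0.0116, 0.0685]
tool_rot: [[0.097, 0.995, 0.001], [0.995, -0.097, -0.0], [-0.0, 0.001, -1.0]]
ft_force: [-8.2, 0.8, 8.6]
grip_width: 0.0215
```

```bash
python3 snap.py 21 wrist;for t in 21; do python3 bar.py $t 20 300 305 335;done
```

```text
23.0 [ 0.5598 -0.0116  0.0685] [-7.12  1.3   8.93] [[0.097, 0.995, 0.001], [0.995, -0.097, -0.0], [-0.0, 0.001, -1.0]] 0.02194948504968246
8365
bar angle rad (0=level) -0.0005 z at pivot(y=.0755) 0.1063 z at grip 0.1062
```

The clamp bar is level (-0.0005 rad) and the stop force has risen to 9 N. Releasing, then lifting straight up.

{"fn": "jog_arm", "kwargs": {"plan": [[[0,0,0,0,0,0],[0,0,0,0,0,0],[0,0,0,0,0,0],[0,0,0,0,0,0],[0,0,0,0,0,0]]], "grip": 0.2}}

```text
time_s: 23.5
position: [0.56, -0.0116, 0.0675]
tool_rot: [[0.097, 0.995, 0.0], [0.995, -0.097, -0.0], [-0.0, 0.0, -1.0]]
ft_force: [0.1, 0.6, 0.5]
grip_width: 0.0511
```

{"fn": "jog_arm", "kwargs": {"plan": [[[0,0,-0.1,0,0,0],[0,0,-0.3,0,0,0],[0,0,-0.5,0,0,0],[0,0,-0.6,0,0,0],[0,0,-0.6,0,0,0],[0,0,-0.6,0,0,0],[0,0,-0.6,0,0,0],[0,0,-0.4,0,0,0],[0,0,0,0,0,0],[0,0,0,0,0,0]]]}}

```text
time_s: 24.5
position: [0.5596, -0.0115, 0.2156]
tool_rot: [[0.097, 0.995, 0.0], [0.995, -0.097, -0.0], [-0.0, 0.0, -1.0]]
ft_force: [0.3, 0.4, -0.3]
grip_width: 0.0511
```

```bash
python3 snap.py 22 wrist scene side;python3 - <<'E'
import cv2
a=cv2.imread("pics/scene_22.png")[180:360,230:470]
cv2.imwrite("pics/crop22.png",cv2.resize(a,None,fx=3.3,fy=3.3,interpolation=cv2.INTER_CUBIC))
E
```

```text
24.65 [ 0.5594 -0.0115  0.2146] [ 0.43 -0.41 -0.31] [[0.097, 0.995, -0.002], [0.995, -0.097, 0.0], [0.0, -0.002, -1.0]] 0.05147802974325818
```

View pics/wrist_22.png

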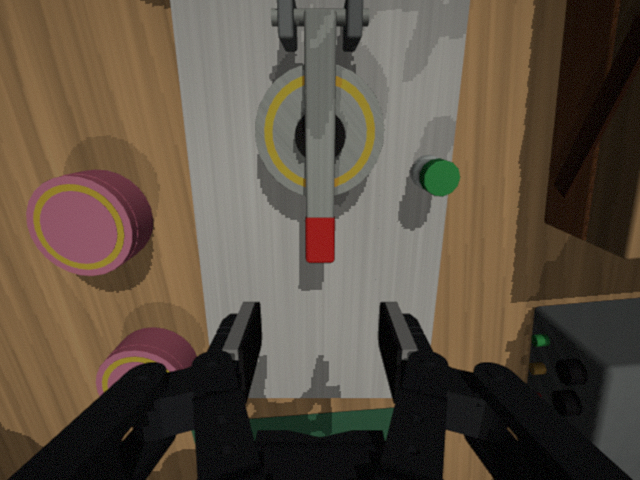

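View pics/crop22.png

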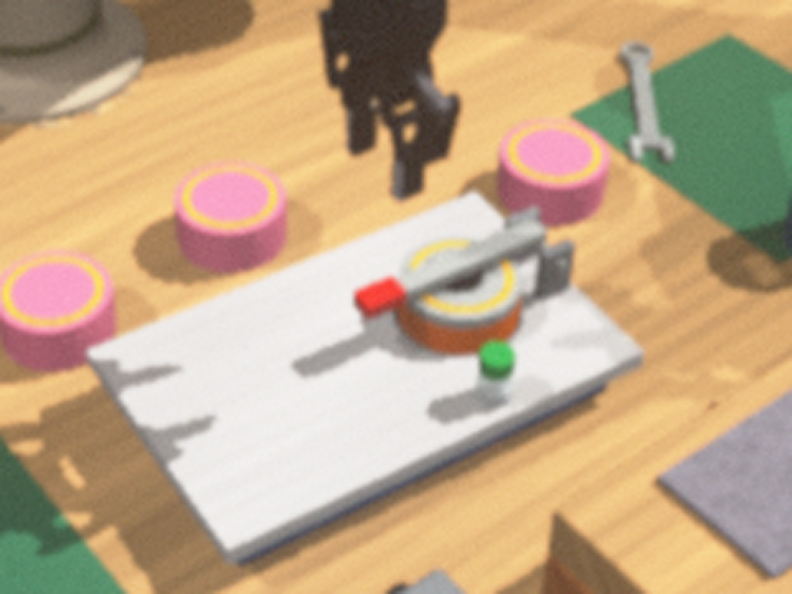

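View pics/side_22.png

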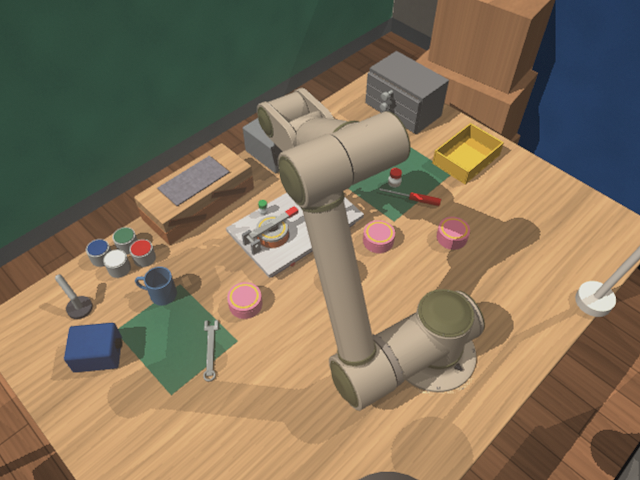

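```bash
python3 bar.py 22 70 210 312 328; python3 - <<'E'
from meas import *
C,im,d=load("wrist","22"); P=cloud(C,d)
for u0,u1 in ((268,298),(346,374)): print("tin top z",np.nanmedian(P[110:150,u0:u1,2]).round(4))
print("jar",np.nanmedian(P[174:181,436:444],axis=(0,1)).round(4), "before 0.6498 0.0222")
C,im,d=load("scene","22"); im0=cv2.imread("pics/scene0.png")
for n,(a,b,c,e) in dict(jars=(165,325,240,410),mug=(465,215,515,265)).items(): print(n,"mean abs diff",cv2.absdiff(im,im0)[b:e,a:c].mean().round(2))
E
```

```text
2229
bar angle rad (0=level) -0.0005 z at pivot(y=.0755) 0.1064 z at grip 0.1063
tin top z 0.0863
tin top z 0.0862
jar [0.6492 0.0227 0.0953] before 0.6498 0.0222
jars mean abs diff 10.42
mug mean abs diff 5.0
```

```bash
python3 - <<'E'
import cv2,numpy as np
a=cv2.imread("pics/scene0.png");b=cv2.imread("pics/scene_22.png")
f=lambda i:cv2.resize(np.hstack([i[320:415,150:245],i[200:295,450:545]]),None,fx=3,fy=3)
cv2.imwrite("pics/cmp.png",np.vstack([f(a),f(b)]))
E
```

```text
(no output)
```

View pics/cmp.png

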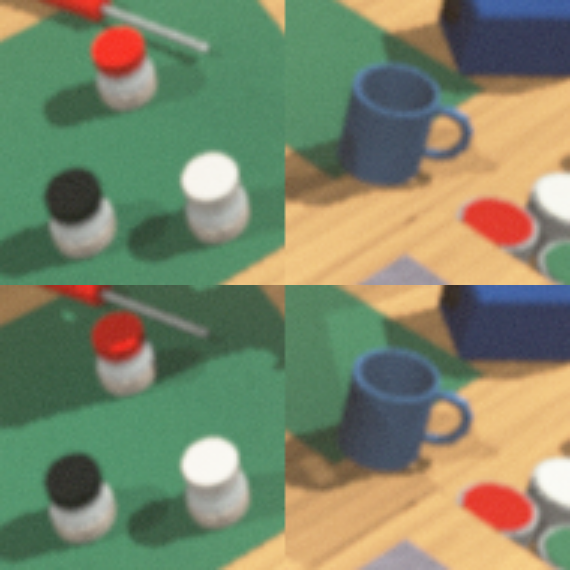

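The before and after crops show the jars and mug unmoved; only the shadows differ. Handing in.

```bash
python3 -c "
from rig import close_job
print(close_job())"
```

```text
the job is handed in; nothing more can be done
None
```

The orange tin is seated in the pocket and the clamp bar is fully down over it, with the gripper released and clear. I handed the job in at about 25 s on the robot clock, and `close_job()` gave no verdict.

**Tin:** I pushed it low with the open fingers as a cradle, correcting its line sideways from the wrist camera. It dropped flat: its top went from 96 to 86 mm with no measurable tilt.

**Clamp:** I then pinched the red grip, swung the bar over and down, and let go. The bar reads level at -0.0005 rad, both while pressed and after letting go, and wrist forces read at most about 12 N.

**Jars and mug:** The deck jar is where it was to within 1 mm, and the bench jars and mug look unmoved in before/after crops. The automatic picture comparison did flag the jar area; in the crops only the arm's shadow there has changed.

**Disagreements:**
- A rougher estimate of the pocket's sideways position was about 1 mm off the deck-edge and circle fits. I went with the fits.
- The bar was still about 0.08 rad open where I had calculated it would be closed, so I lowered it 13 mm further until the force rose.

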